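# Clear the feeding bench in the greenhouse

### The job

Clear up after the feeding round: hang the two rinsed measuring cups mouth-down on the draining rack so that they hang clear and drain, the large cup on the long peg and the small cup on the short one; stand the feed bottle and the powder jar in the spill tray, one to a bay; and put the little potted succulent back into the free pocket of the carrying tray. Keep the bottle, the jar and the plant upright all the while.

Things in the scene. Friction and masses are not known exactly. Their poses are not given: they have to be found in the camera images.
- large_cup_mid (a point): Large measuring cup, white plastic, standing upside down on its rim on the bench. 75 mm high; outer diameter 58 mm at the closed end (up) widening evenly to 67 mm at the mouth (down); wall and bottom 3 mm thick, 45 g. The point lies on its axis half-way up (37.5 mm above the rim); its z axis points from the mouth to the closed end.
- small_cup_mid (a point): Small measuring cup, white plastic, standing upside down on its rim on the bench. 52 mm high; outer diameter 43 mm at the closed end (up) widening evenly to 50 mm at the mouth (down); wall and bottom 3 mm thick, 22 g. The point lies on its axis half-way up (26 mm above the rim); its z axis points from the mouth to the closed end.
- feed_bottle_mid (a point): Feed bottle, closed, cream plastic with a paper band and a narrow black screw cap. 90 mm high in all, body 47 mm in diameter up to 62 mm above its foot, then a shoulder and a 29 mm cap; 100 to 200 g. The point lies on its axis 45 mm above its foot; z is up.
- powder_jar_mid (a point): Rooting-powder jar, closed, squat, amber glass with a wide black lid. 70 mm high, 60 mm in diameter (lid 59 mm, the upper 18 mm); 140 to 280 g. The point lies on its axis 35 mm above its foot; z is up.
- plant_mid (a point): The loose potted succulent, alone on the bench: round black pot 55 mm high, a rosette of stiff leaves reaching 80 mm. Pot 52 mm wide below the rim; rim 60 mm wide, from 43.5 to 55 mm high (a good place to grip); leaves stay within the rim. 90 to 180 g. The point lies on its axis 40 mm above its foot; z is up.
- rack: Draining rack, fixed: stainless drip tray 130 mm (x) by 230 mm (y), rim 16 mm high, floor 3 mm, with a low bar 11 mm high from which two black round pegs rise, 116 mm apart along y. Both lean 20 degrees towards -x: below its tip a peg runs off towards +x by 0.36 mm per mm. Origin at the centre of the underside, z up; yaw within 0.4 rad of the world's.
- peg_long_tip (a point): Tip of the draining rack's long peg (on its +y side), 100 mm above the bench. Peg 8 mm thick, tip rounded, leaning 20 degrees towards the rack's -x. Axes are the rack's, z up. A hung cup rests with the inside of its closed end on the tip and swings freely about it.
- peg_short_tip (a point): Tip of the draining rack's short peg (on its -y side), 76 mm above the bench: too low for the large cup to hang clear. 8 mm thick, same lean and axes as the long peg.
- spill_tray: Spill tray: fixed low off-white plastic tray, 98 mm (x) by 190 mm (y), walls 18 mm high and 4 mm thick, floor 4 mm, parted by a 4 mm wall across the middle into two bays side by side along y, each 90 mm by 89 mm inside, centred 46.5 mm to either side of the origin along y. Origin at the centre of its underside, on the bench; z up.
- free_pocket (a point): Centre of the floor of the carrying tray's free pocket, 3 mm above the bench: a round hole 67 mm wide, 17 mm deep. The tray is fixed, grey, 180 mm square, 20 mm high, with pockets two by two, 88 mm apart; three hold fixed succulents like the loose one, next to this pocket along +x, along -y and diagonally. Axes are the tray's, z up, yaw within 0.5 rad of the world's.
Not all that is in view belongs to the job. What is shaped like the part that bears plant_mid but blue or yellow is not meant.

How it is judged:
By the outcome, as a careful person would: the job done as asked, in the order asked, and still so for the second after the job is handed in, with the robot touching nothing.
It also fails if it takes over 122 s, if anything falls off the work surface, if the arm or the gripper's body presses on something with over 40 N, if the wrist force passes 120 N, or if a joint passes its speed limit or range.

### The arm

A 6-joint arm with a two-finger parallel gripper is mounted at the origin on the work surface. World frame = base frame: x ahead of the robot, y to its left, z up, the work surface at z = 0. Lengths are in m, angles in rad, forces in N, time in s.
With the tool pointing down it reaches from about 0.35 to 0.775 m from the base axis. Payload 7.3 kg.
Tool frame: the origin (TCP) lies midway between the tips of the shut fingers; the grasp point (between the pads) lies 19 mm behind it; z points along the fingers, y is the direction in which the jaws open and shut (so a half turn about z gives the same grasp; the last joint's range is limited). The gripper opens to 92 mm and grips with 3 to 60 N. Pads are 19 mm wide; open, the fingers measure 130 mm over their backs; the gripper's body (75 mm by 190 mm) begins 47 mm behind the grasp point.
Start: joints at [-1.449, 0.342, 1.524, -0, 1.275, -0.146], TCP at [0.139, -0.506, 0.227] pointing down, gripper open.
Joint ranges: [-2.53, 2.53], [-0.77, 2.02], [0.04, 2.7], [-1, 4.14], [0.28, 2.66], [-3.11, 3.11]. Speed limits (rad/s): [2.57, 2.57, 3.14, 3.14, 3.14, 3.14].

### API

Orientations are given as [roll, pitch, yaw] about the fixed x, y, z axes, in that order (R = Rz(yaw) Ry(pitch) Rx(roll)).
In Python, from cell import status, eyes, job gives the robot as it stands.
- The arm moves only by the tool jog_arm, never from a script. Its argument "series" is a list of rows, each a list of 3 entries, a list of its own where there are three numbers: the gripper command: -1 is shut, 1 is fully open, values between are in proportion, then the shift along the tool's x, y, z in m, then the turn, a rotation vector about the tool's x, y, z in rad. In form: [[grip, [x, y, z], [ax, ay, az]], ...]. A call has 1 to 12 rows; each row is the pose to reach, as a shift and turn from the pose commanded when the call began, along the tool's axes at that moment; what a row does not reach only later rows make up. A row lasts 1/12 s, in which the tool goes at most 41.7 mm and 7.16 degrees, less where a joint would pass 70% of its speed; a pose out of reach is approached as far as the arm can. A call with a gripper value outside its range is refused whole. The fingers move at their own pace and stop on an object; "squeeze" is the grip in N (left out, the last holds). Time passes only in rows, so rows that repeat a pose let the fingers close. It gives the time, the measured TCP pose, the force and the opening at its end, in the units of the state.
- status.observe(): the state, without advancing time (a new reading comes with each control period).
- eyes.read_camera(name): name is "scene" or "top" or "wrist"; returns a dict with "img" (384x512x3 uint8, red, green, blue), "range_z" (384x512 float32, m along the optical axis (not along the pixel's ray), 0 where there is no reading), "camera_matrix" (3x3 intrinsics, pixels), "T" (4x4, takes a point from camera to world coordinates); the wrist camera has in their place "tool_from_camera" (4x4, takes a point from camera to tool coordinates, whose origin is the TCP and whose axes are the flange's). Camera axes: x right, y down, z forward; pixel columns grow to the right and rows downward; lengths in m; the calibration is good to about 2 mm. The wrist camera is an equidistant fisheye: a pixel r from the principal point sees the ray r / f radians off the axis. A picture is of the moment at which its call begins: read the wrist's pose just before it.
- job.hand_in(): hands the job in, once; it reports no verdict.
The state is a dict: "time": time; "qpos": joint angles; "qvel": joint speeds; "joint_efforts": joint torques, N m; "tool_pos": TCP position; "tool_rot": TCP orientation; "contact_force": force on the tool from outside, world axes, zero at the start; "torque": the same for the moment, N m; "opening": finger opening in m.
Only numpy, scipy, OpenCV 4.12 (cv2) and the standard library are available. Lean on these libraries where they do the work, as an engineer would, in place of code of your own. Each camera call takes 0.05 s, during which the arm holds its last target.

## Working session

There is one attempt and no reset: what is moved stays moved. The work goes in short steps, Python scripts to look and compute and a tool call to move; the robot and the scene stay as the last step left them, time stands still between calls to the robot, and variables do not carry over. Pictures are saved under pics/ and viewed, and the job is handed in when it is done.

Besides the shell and the picture viewer there is one more tool, called after "Emit:" as name(argument=value, ...), one argument or row to a line, values as JSON. jog_arm: Moves the arm, as the interface text tells. Its arguments: {"type":"object","properties":{"series":{"type":"array","items":{"type":"array"}},"squeeze":{"type":"number"}},"required":["series"]}

```bash
ls -la; mkdir -p pics
python3 - <<'E'
from cell import status, eyes, job
import cv2,numpy as np
s=status.observe(); print(s)
for n in ("scene","top","wrist"):
    d=eyes.read_camera(n)
    cv2.imwrite(f"pics/{n}0.png",d["img"][:,:,::-1])
    np.savez(f"{n}0.npz",**d)
    print(n,d["camera_matrix"], d.get("T",d.get("tool_from_camera")).round(4), d["range_z"].min(), d["range_z"].max())
E
```

```text
total 12
drwxr-xr-x  3 agent agent 4096 Dec  7 13:24 .
drwxr-xr-x 23 root  root  4096 Dec  7 13:24 ..
drwxr-xr-x  2 agent agent 4096 Dec  7 13:24 pics
{'time': 0.0, 'qpos': array([-1.44900420e+00,  3.42734140e-01,  1.52501955e+00,  3.92090504e-05,
        1.27541309e+00, -1.46048313e-01]), 'qvel': array([-0.00073026, -0.0003927 , -0.00107153,  0.00029365,  0.00022411,
        0.0003587 ]), 'joint_efforts': array([-6.70046338e-04, -4.31246102e+01, -2.44220209e+01,  7.17329420e-02,
        5.60350728e-02, -1.11402130e-04]), 'tool_pos': array([ 0.13889908, -0.50586571,  0.22603816]), 'tool_rot': array([-3.14004074e+00, -2.66176386e-04,  2.67828787e-01]), 'contact_force': array([ 0.76861487, -0.50631861,  0.2385282 ]), 'torque': array([0.0234745 , 0.02741334, 0.04378773]), 'opening': 0.09185131934833322}
scene [[391.22725111   0.         258.09404823]
 [  0.         391.22725111 196.01827863]
 [  0.           0.           1.        ]] [[ 0.8006  0.492  -0.342   0.7899]
 [ 0.5992 -0.6635  0.4481 -0.4487]
 [-0.0065 -0.5636 -0.826   0.9596]
 [ 0.      0.      0.      1.    ]] 0.0 3.187928
top [[449.87723378   0.         255.64164004]
 [  0.         449.87723378 201.06544851]
 [  0.           0.           1.        ]] [[-0.016  -0.9956  0.0924  0.298 ]
 [-0.9995  0.0186  0.0266 -0.0165]
 [-0.0282 -0.0919 -0.9954  1.3788]
 [ 0.      0.      0.      1.    ]] 0.0 2.2849593
wrist [[297.31863964   0.         249.76246635]
 [  0.         297.31863964 190.06457517]
 [  0.           0.           1.        ]] [[ 1.300e-03 -9.699e-01 -2.437e-01  6.510e-02]
 [ 1.000e+00  1.200e-03  3.000e-04 -1.000e-04]
 [ 0.000e+00 -2.437e-01  9.699e-01 -1.575e-01]
 [ 0.000e+00  0.000e+00  0.000e+00  1.000e+00]] 0.0 1.1983728
```

View pics/scene0.png

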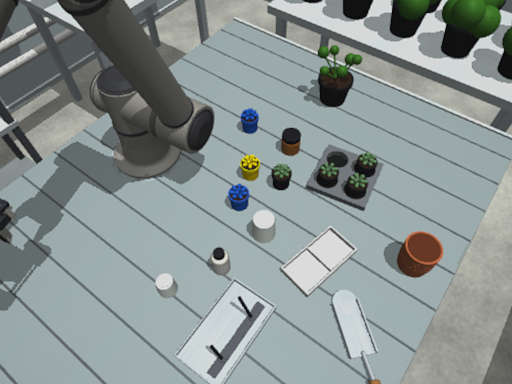

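View pics/top0.png

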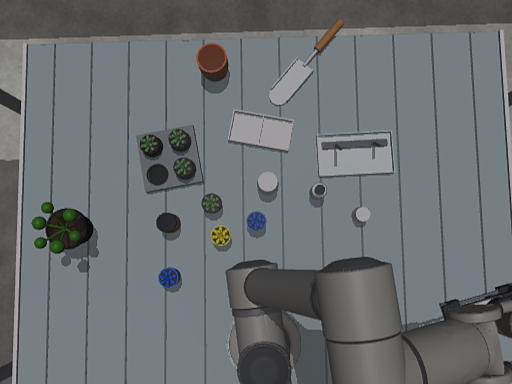

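View pics/wrist0.png

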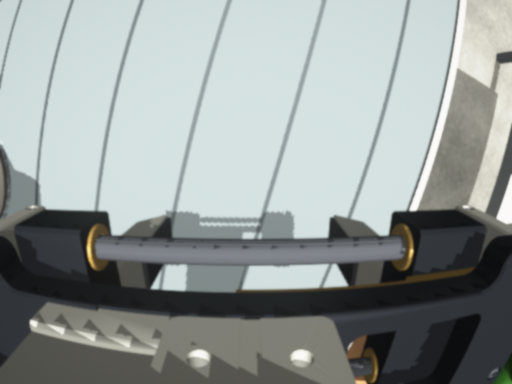

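The scene view shows the bottle (220,260), the large cup (263,225), the small cup (166,285), the rack (227,330), the spill tray (318,260), the jar (290,140), the green plant (281,176) and the carrying tray (345,176). Its free pocket is at (338,160). The top view shows the same things: cup (267,182), bottle (318,190), small cup (362,214), rack (355,155), spill tray (262,131), jar (168,223), plant (211,203), pocket (157,175). I'll enlarge the crops next.

Run:
```python
import cv2,numpy as np
t=cv2.imread("pics/top0.png"); s=cv2.imread("pics/scene0.png")
def crop(im,x0,y0,x1,y1,k,n):
    c=cv2.resize(im[y0:y1,x0:x1],None,fx=k,fy=k,interpolation=cv2.INTER_CUBIC)
    cv2.imwrite(f"pics/{n}.png",c)
crop(t,220,95,400,235,4.4,"top_r")
crop(t,120,110,300,250,4.2,"top_l")
crop(s,140,190,360,384,3,"scene_r")
crop(s,220,90,400,220,4.2,"scene_l")
```

```text
(no output)
```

View pics/top_r.png

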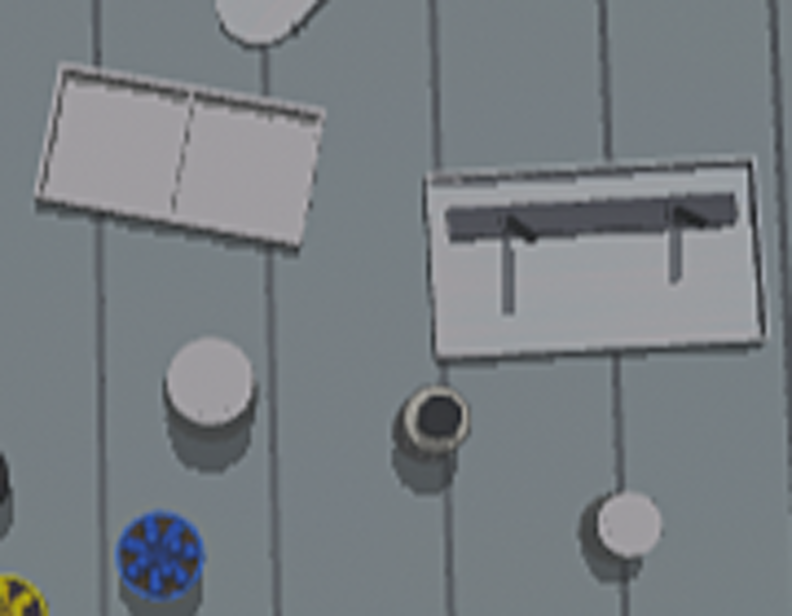

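View pics/top_l.png

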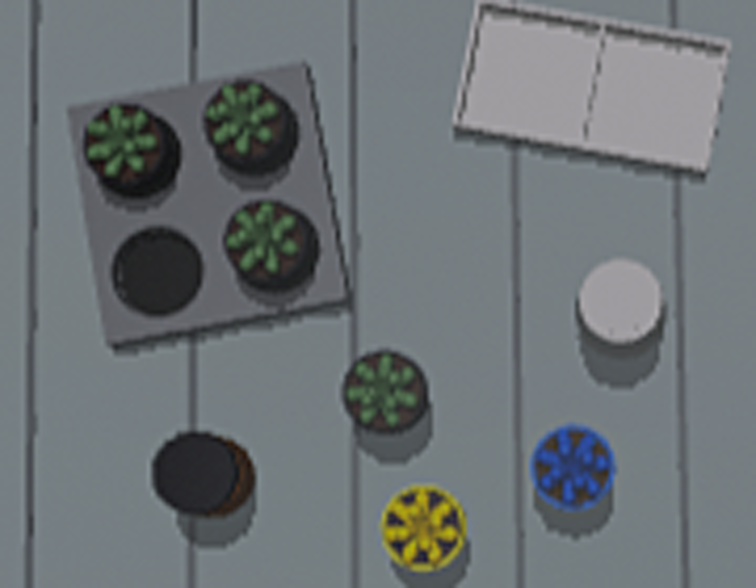

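View pics/scene_r.png

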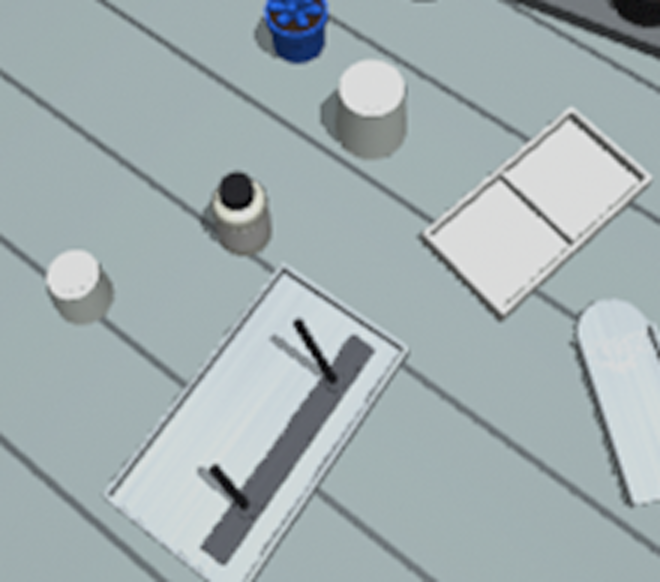

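View pics/scene_l.png

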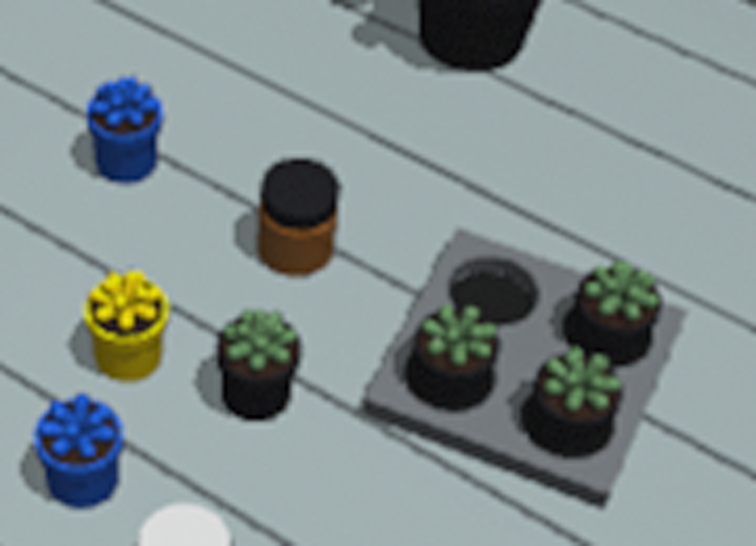

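```bash
cat > h.py <<'E'
import numpy as np,cv2
def load(n): return dict(np.load(n))
def ray(d,u,v):
    K=d["camera_matrix"];T=d["T"]
    p=np.array([(u-K[0,2])/K[0,0],(v-K[1,2])/K[1,1],1.0])
    r=T[:3,:3]@p
    return T[:3,3],r/np.linalg.norm(r)
def plane(d,u,v,z):
    o,r=ray(d,u,v); return o+r*(z-o[2])/r[2]
def tri(d1,p1,d2,p2):
    o1,r1=ray(d1,*p1);o2,r2=ray(d2,*p2)
    A=np.c_[r1,-r2]; t=np.linalg.lstsq(A,o2-o1,rcond=None)[0]
    a=o1+t[0]*r1;b=o2+t[1]*r2
    return (a+b)/2,np.linalg.norm(a-b)
def cloud(d):
    K=d["camera_matrix"];T=d["T"];z=d["range_z"].astype(float)
    v,u=np.mgrid[:z.shape[0],:z.shape[1]]
    P=np.stack([(u-K[0,2])/K[0,0]*z,(v-K[1,2])/K[1,1]*z,z],-1)
    W=P@T[:3,:3].T+T[:3,3]; W[z==0]=np.nan
    return W
def proj(d,P):
    T=d["T"];K=d["camera_matrix"]
    c=T[:3,:3].T@(np.asarray(P)-T[:3,3]); return K[0,0]*c[0]/c[2]+K[0,2],K[1,1]*c[1]/c[2]+K[1,2]
E
python3 - <<'E'
from h import *
for n in ("top0.npz","scene0.npz"):
    d=load(n);W=cloud(d)
    m=(np.abs(W[...,2])<0.012)&(W[...,0]>0.2)&(W[...,0]<0.7)&(np.abs(W[...,1])<.35)
    P=W[m];A=np.c_[P[:,:2],np.ones(len(P))];c,r,_,_=np.linalg.lstsq(A,P[:,2],rcond=None)
    print(n,m.sum(),c,np.std(A@c-P[:,2]))
t=load("top0.npz");W=cloud(t)
for nm,(u,v) in dict(large=(267,182),bottle=(319,189),small=(362,214),plant=(211,203),jar=(166,222),pocket=(157,175),spillL=(247,130),spillR=(278,133),rackfloor=(345,170)).items():
    print(nm,W[v,u].round(4))
s=load("scene0.npz");W=cloud(s)
for nm,(u,v) in dict(large=(263,219),bottle=(219,253),small=(165,281),plant=(281,171),jar=(291,135),pocket=(338,160)).items():
    print(nm,W[v,u].round(4))
E
```

```text
top0.npz 29275 [ 0.00436085 -0.00099433 -0.0008155 ] 0.0031915429779552085
scene0.npz 33315 [ 0.00599246 -0.00181019 -0.00371934] 0.0027433709830630157
large [ 0.4743 -0.0158  0.0745]
bottle [ 0.4486 -0.1644  0.0931]
small [ 0.3771 -0.2927  0.0522]
plant [0.4162 0.1494 0.0694]
jar [0.3629 0.2825 0.0669]
pocket [5.131e-01 3.263e-01 2.000e-04]
spillL [0.6489 0.0436 0.0024]
spillR [ 0.636  -0.0527  0.0068]
rackfloor [ 0.5165 -0.2562  0.0024]
large [ 0.4773 -0.0189  0.0733]
bottle [ 0.4519 -0.1673  0.084 ]
small [ 0.3818 -0.2939  0.0517]
plant [0.4243 0.1397 0.0749]
jar [0.3653 0.2788 0.067 ]
pocket [0.5142 0.3294 0.0043]
```

Run:
```python
from h import *
t=load("top0.npz")["img"];s=load("scene0.npz")["img"]
for nm,im,(u,v) in [("T large",t,(267,182)),("S large",s,(264,225)),("S small",s,(166,284)),("T small",t,(362,214)),("S bottle",s,(219,257)),("T bottle",t,(319,189)),("S jar",s,(291,141)),("T jar",t,(168,222)),("S plant",s,(281,176)),("T plant",t,(211,203))]:
    print(nm,"col",im[v-18:v+19,u].mean(1).astype(int).tolist()); print("   row",im[v,u-18:u+19].mean(1).astype(int).tolist())
print(t[135:150,335].tolist(),s[297,239:250].mean(1))
```

```text
T large col [125, 125, 126, 125, 125, 125, 122, 136, 156, 159, 158, 158, 158, 158, 157, 157, 158, 157, 157, 157, 158, 157, 157, 158, 158, 160, 155, 115, 66, 72, 72, 79, 88, 86, 87, 86, 85]
   row [124, 124, 124, 125, 125, 125, 125, 128, 70, 158, 161, 157, 158, 157, 156, 157, 158, 157, 157, 158, 157, 158, 157, 157, 158, 158, 159, 165, 118, 99, 125, 122, 95, 99, 125, 127, 125]
S large col [173, 170, 182, 211, 220, 219, 218, 218, 218, 219, 219, 219, 218, 218, 218, 218, 218, 219, 219, 213, 216, 184, 120, 131, 132, 131, 132, 132, 132, 132, 133, 132, 132, 132, 132, 135, 158]
   row [152, 105, 108, 109, 109, 108, 95, 86, 95, 148, 208, 224, 220, 219, 218, 215, 212, 219, 219, 215, 212, 219, 219, 220, 222, 210, 166, 125, 129, 153, 173, 172, 171, 172, 171, 171, 171]
S small col [172, 170, 172, 171, 171, 170, 169, 198, 220, 218, 217, 217, 218, 217, 218, 217, 218, 218, 218, 210, 210, 220, 215, 174, 133, 136, 135, 135, 134, 133, 132, 135, 157, 172, 172, 171, 172]
   row [171, 171, 170, 171, 171, 171, 170, 182, 209, 220, 218, 217, 218, 217, 218, 218, 218, 218, 218, 219, 218, 219, 222, 198, 132, 121
[... 2207 characters left out ...]
124, 124, 124, 124, 124, 126, 121, 83, 63, 95, 95, 87, 89, 78, 61, 64, 65, 69, 66, 63, 67, 71, 68, 52, 55, 55, 45, 67, 88, 85, 84, 84, 82, 79, 104, 128]
   row [123, 124, 123, 123, 124, 124, 125, 131, 90, 61, 93, 88, 87, 86, 70, 93, 72, 67, 69, 65, 51, 87, 80, 74, 68, 65, 59, 51, 49, 128, 127, 125, 124, 124, 124, 124, 124]
[[76, 78, 82], [126, 130, 136], [157, 161, 166], [156, 158, 161], [156, 159, 162], [163, 164, 168], [138, 137, 142], [74, 75, 83], [72, 73, 80], [54, 55, 59], [47, 49, 51], [49, 51, 53], [56, 57, 61], [71, 73, 77], [87, 90, 95]] [ 18.33333333  51.33333333 158.66666667 219.33333333 215.33333333
 213.66666667 212.33333333 213.         214.         213.66666667
 213.33333333]
```

```bash
cat > seg.py <<'E'
from h import *
K=8
def up(im): return cv2.resize(im,None,fx=K,fy=K,interpolation=cv2.INTER_LINEAR)
def blob(im,c,half,cond):
    """mask component at c -> fitted ellipse centre of its hull, in pixels"""
    u,v=c; x0,y0=u-half,v-half
    g=up(im[y0:y0+2*half+1,x0:x0+2*half+1])
    m=cond(g.astype(int)).astype(np.uint8)
    n,l,st,ce=cv2.connectedComponentsWithStats(m)
    k=1+np.argmax(st[1:,4])
    cs,_=cv2.findContours((l==k).astype(np.uint8),cv2.RETR_EXTERNAL,cv2.CHAIN_APPROX_NONE)
    h=cv2.convexHull(max(cs,key=len))
    e=cv2.fitEllipse(h)
    conv=lambda p:((p[0]+.5)/K-.5+x0,(p[1]+.5)/K-.5+y0)
    M=cv2.moments(h)
    b=cv2.boundingRect(h)
    return dict(ell=conv(e[0]),axes=(e[1][0]/K,e[1][1]/K),ang=e[2],cen=conv((M['m10']/M['m00'],M['m01']/M['m00'])),box=(conv(b[:2]),conv((b[0]+b[2]-1,b[1]+b[3]-1))))
E
python3 - <<'E'
from seg import *
T=load("top0.npz");S=load("scene0.npz");t=T["img"];s=S["img"]
gr=lambda g:g.mean(2)
res={}
def two(nm,ct,ht,ft,cs,hs,fs):
    a=blob(t,ct,ht,ft);b=blob(s,cs,hs,fs)
    for k in ("ell","cen"):
        P,e=tri(T,a[k],S,b[k]); print(nm,k,np.round(a[k],1),np.round(b[k],1),P.round(4),"gap",round(e,4))
    print("   axes",np.round(a["axes"],1),np.round(b["axes"],1))
two("large",(267,182),16,lambda g:gr(g)>143,(264,219),17,lambda g:gr(g)>195)
two("small",(362,214),12,lambda g:gr(g)>143,(165,281),12,lambda g:gr(g)>195)
two("cap",(319,189),8,lambda g:gr(g)<70,(219,254),9,lambda g:gr(g)<60)
E
```

```text
large ell [267.3 180.9] [263.5 218.6] [ 0.4776 -0.0169  0.0732] gap 0.0003
large cen [267.3 180.9] [263.5 218.6] [ 0.4776 -0.0169  0.0731] gap 0.0003
   axes [19.  19.3] [18.5 21.4]
small ell [362.8 213.6] [163.8 280.9] [ 0.3785 -0.2954  0.0503] gap 0.0003
small cen [362.8 213.6] [163.8 280.9] [ 0.3785 -0.2954  0.0503] gap 0.0003
   axes [13.9 14.4] [15.4 17.7]
cap ell [319.5 189.4] [218.3 253.4] [ 0.4491 -0.1674  0.0783] gap 0.0
cap cen [319.4 189.4] [218.3 253.4] [ 0.4491 -0.1674  0.0783] gap 0.0
   axes [ 9.4 10.1] [10.7 12. ]
```

Run:
```python
import cv2,numpy as np
t=cv2.imread("pics/top0.png"); s=cv2.imread("pics/scene0.png")
def c(im,u,v,h,k=14): return cv2.resize(im[v-h:v+h+1,u-h:u+h+1],None,fx=k,fy=k,interpolation=cv2.INTER_NEAREST)
a=[c(t,341,148,13),c(t,379,146,13)]; b=[c(s,243,306,13),c(s,217,351,13)]
cv2.imwrite("pics/pegs.png",cv2.resize(np.vstack([np.hstack(a),np.hstack(b)]),None,fx=.78,fy=.78))
```

```text
(no output)
```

View pics/pegs.png

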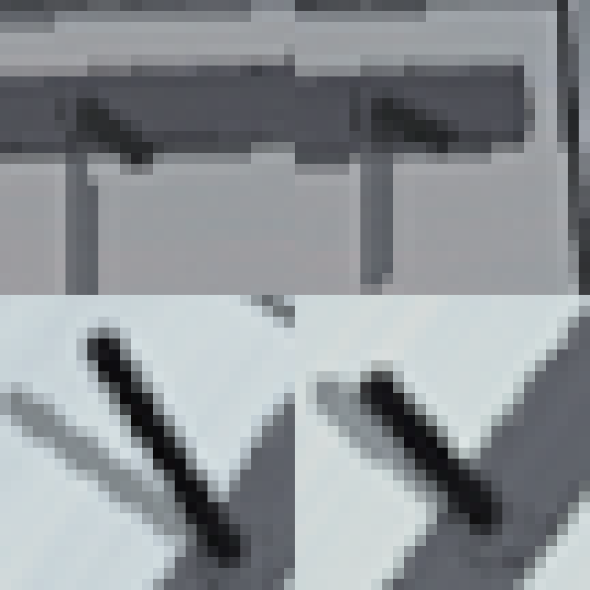

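The zoomed crops show the peg tips as the black rounded ends, with the grey strips beside them being shadows. In the top view the tips are near (341,149) for the long peg and (379,145) for the short one. In the scene view they are near (239,297) and (211,346). Next I'll triangulate these along with the jar, plant, pocket and trays.

Run:
```python
from seg import *
T=load("top0.npz");S=load("scene0.npz");t=T["img"];s=S["img"]
gr=lambda g:g.mean(2)
for nm,a,b in [("long tip",(341.0,148.9),(238.9,297.3)),("short tip",(379.0,145.2),(211.3,345.7)),
  ("long foot",(335.3,143.5),(250.5,316.0)),("short foot",(373.6,142.7),(221.2,358.0))]:
    P,e=tri(T,a,S,b);print(nm,P.round(4),round(e,4))
print("long tip on z .097",plane(T,341,148.9,.097).round(4),plane(S,238.9,297.3,.097).round(4))
print("short tip on z .073",plane(T,379,145.2,.073).round(4),plane(S,211.3,345.7,.073).round(4))
# bottle cap from top on plane
a=blob(t,(319,189),8,lambda g:gr(g)<70);print("cap top plane .088",plane(T,*a["ell"],.088).round(4),a["axes"])
# jar: lid, dark unsaturated
hsv=lambda g:(g.max(2)-g.min(2))
a=blob(t,(168,222),20,lambda g:(gr(g)<60)&(hsv(g)<14))
b=blob(s,(291,137),18,lambda g:(gr(g)<60)&(hsv(g)<14))
print("jar lid",a,b)
print("jar top plane",plane(T,*a["ell"],.068).round(4))
# plant: not bench
a=blob(t,(211,203),15,lambda g:(gr(g)<75)|((g[...,1]-g[...,2])>8))
print("plant",a,plane(T,*a["ell"],.053).round(4))
a=blob(t,(157,175),14,lambda g:gr(g)<50)
b=blob(s,(338,160),13,lambda g:gr(g)<50)
print("pocket",a["ell"],a["axes"],b["ell"],b["axes"],plane(T,*a["ell"],.019).round(4),plane(S,*b["ell"],.019).round(4))
P,e=tri(T,a["ell"],S,b["ell"]);print(P.round(4),e)
```

```text
long tip [ 0.5638 -0.2299  0.0963] 0.0017
short tip [ 0.577  -0.3448  0.0732] 0.0014
long foot [ 0.5958 -0.2279  0.0173] 0.0026
short foot [ 0.5982 -0.3444  0.0115] 0.001
long tip on z .097 [ 0.563  -0.2304  0.097 ] [ 0.5645 -0.2294  0.097 ]
short tip on z .073 [ 0.5766 -0.3454  0.073 ] [ 0.5774 -0.3443  0.073 ]
cap top plane .088 [ 0.448  -0.1663  0.088 ] (9.402621269226074, 10.083230972290039)
jar lid {'ell': (167.99804496765137, 222.76484298706055), 'axes': (20.095378875732422, 24.407649993896484), 'ang': 103.44043731689453, 'cen': (167.9499487842039, 222.7795460238698), 'box': ((156.1875, 212.4375), (180.0625, 232.6875))} {'ell': (290.8964538574219, 135.6586456298828), 'axes': (16.160781860351562, 18.428327560424805), 'ang': 93.26419830322266, 'cen': (290.8777528293756, 135.64113424508403), 'box': ((281.8125, 127.6875), (299.8125, 143.4375))}
jar top plane [0.3605 0.2764 0.068 ]
plant {'ell': (211.3272247314453, 203.87234687805176), 'axes': (20.76803970336914, 21.449125289916992), 'ang': 5.075150012969971, 'cen': (211.31862955653588, 203.64997484714806), 'box': ((201.4375, 193.3125), (221.9375, 213.5625))} [0.4151 0.1505 0.053 ]
pocket (157.03076076507568, 174.1925745010376) (20.498516082763672, 21.16378402709961) (336.97456550598145, 159.83205604553223) (14.282197952270508, 20.78277587890625) [0.5127 0.3215 0.019 ] [0.5156 0.3161 0.019 ]
[0.5135 0.3232 0.0109] 0.001073262903299289
```

```bash
cat > go.py <<'E'
import sys,numpy as np
from scipy.spatial.transform import Rotation as R
from cell import status
def calc(x,y,z,yaw):
    s=status.observe();R0=R.from_euler('xyz',s["tool_rot"]).as_matrix()
    d=R0.T@(np.array([x,y,z])-s["tool_pos"])
    Rt=R.from_euler('xyz',[np.pi,0,yaw]).as_matrix()
    rv=R.from_matrix(R0.T@Rt).as_rotvec()
    print("t",round(s["time"],2),"pos",s["tool_pos"].round(4),"rot",s["tool_rot"].round(3),"open",round(s["opening"],4),"q6",s["qpos"][5].round(2))
    print("shift",d.round(4),"turn",rv.round(4),"rows>=",max(np.linalg.norm(d)/.0417,np.linalg.norm(rv)/.125))
if __name__=="__main__": calc(*map(float,sys.argv[1:5]))
E
python3 go.py 0.45 -0.27 0.30 0.04
python3 - <<'E'
from h import *
T=load("top0.npz");S=load("scene0.npz")
C=np.array([(62,63),(325,110),(300,250),(37,201)])/4.4+[220,95]-.4
p=np.array([plane(T,*c,.018) for c in C]);print(p.round(4),p.mean(0))
print([np.linalg.norm(p[i]-p[(i+1)%4]).round(4) for i in range(4)])
v=p[0]-p[1]+p[3]-p[2];print("spill yaw",np.arctan2(-v[0],v[1]))
C=np.array([(572,107),(652,178),(502,318),(421,236)])/3+[140,190]-.4
p=np.array([plane(S,*c,.018) for c in C]);print(p.round(4),p.mean(0))
print([np.linalg.norm(p[i]-p[(i+1)%4]).round(4) for i in range(4)])
C=np.array([(68,106),(307,62),(352,299),(112,347)])/4.2+[120,110]-.4
p=np.array([plane(T,*c,.02) for c in C]);print(p.round(4),p.mean(0))
v=p[0]-p[1]+p[3]-p[2];print("carry yaw",np.arctan2(-v[0],v[1]),[np.linalg.norm(p[i]-p[(i+1)%4]).round(4) for i in range(4)])
E
```

```text
t 0.15 pos [ 0.1389 -0.506   0.2262] rot [-3.14  -0.     0.268] open 0.0916 q6 -0.15
shift [ 0.3625 -0.1453 -0.0736] turn [-0.0011 -0.      0.2278] rows>= 9.529689606766915
[[ 0.7125  0.0833  0.018 ]
 [ 0.6742 -0.1009  0.018 ]
 [ 0.5751 -0.0811  0.018 ]
 [ 0.614   0.102   0.018 ]] [0.64395438 0.00083156 0.018     ]
[np.float64(0.1881), np.float64(0.1011), np.float64(0.1872), np.float64(0.1003)]
spill yaw -0.20684646157740078
[[ 0.6193  0.1027  0.018 ]
 [ 0.7137  0.0824  0.018 ]
 [ 0.6766 -0.1051  0.018 ]
 [ 0.581  -0.0853  0.018 ]] [ 0.6476296  -0.00134889  0.018     ]
[np.float64(0.0965), np.float64(0.1911), np.float64(0.0976), np.float64(0.1919)]
[[0.6371 0.3881 0.02  ]
 [0.6661 0.2108 0.02  ]
 [0.4893 0.1785 0.02  ]
 [0.4575 0.3542 0.02  ]] [0.56247478 0.28289869 0.02      ]
carry yaw 0.17044283485949346 [np.float64(0.1796), np.float64(0.1798), np.float64(0.1786), np.float64(0.1828)]
```

Emit:
jog_arm(
  series=[
    [1,[0.3625,-0.145,-0.0735],[0,0,0.228]],
    [1,[0.3625,-0.145,-0.0735],[0,0,0.228]],
    [1,[0.3625,-0.145,-0.0735],[0,0,0.228]],
    [1,[0.3625,-0.145,-0.0735],[0,0,0.228]],
    [1,[0.3625,-0.145,-0.0735],[0,0,0.228]],
    [1,[0.3625,-0.145,-0.0735],[0,0,0.228]],
    [1,[0.3625,-0.145,-0.0735],[0,0,0.228]],
    [1,[0.3625,-0.145,-0.0735],[0,0,0.228]],
    [1,[0.3625,-0.145,-0.0735],[0,0,0.228]],
    [1,[0.3625,-0.145,-0.0735],[0,0,0.228]],
    [1,[0.3625,-0.145,-0.0735],[0,0,0.228]],
    [1,[0.3625,-0.145,-0.0735],[0,0,0.228]],
  ],
)

```text
time: 1.15
tool_pos: [0.4508, -0.2696, 0.2999]
tool_rot: [-3.142, 0.001, 0.043]
contact_force: [-0.5, 0.2, -0.1]
opening: 0.0917
```

```bash
cat > snap.py <<'E'
import sys,cv2,numpy as np
from cell import status,eyes
n=sys.argv[1]
for cam in sys.argv[2:]:
    s=status.observe();d=eyes.read_camera(cam)
    d["pos"]=s["tool_pos"];d["rot"]=s["tool_rot"]
    np.savez(f"{cam}_{n}.npz",**d)
    cv2.imwrite(f"pics/{cam}_{n}.png",d["img"][:,:,::-1])
    print(cam,s["time"],s["tool_pos"].round(4),s["tool_rot"].round(4),s["opening"].round(4))
E
cat >> h.py <<'E'
from scipy.spatial.transform import Rotation as Rt
def wpose(d):
    M=np.eye(4);M[:3,:3]=Rt.from_euler('xyz',d["rot"]).as_matrix();M[:3,3]=d["pos"]
    return M@d["tool_from_camera"]
def wray(d,u,v):
    K=d["camera_matrix"];M=wpose(d)
    x,y=u-K[0,2],v-K[1,2];r=np.hypot(x,y);th=r/K[0,0]
    c=np.array([np.sin(th)*x/max(r,1e-9),np.sin(th)*y/max(r,1e-9),np.cos(th)])
    return M[:3,3],M[:3,:3]@c
def wplane(d,u,v,z):
    o,r=wray(d,u,v);return o+r*(z-o[2])/r[2]
def wproj(d,P):
    M=np.linalg.inv(wpose(d));c=M[:3,:3]@np.asarray(P)+M[:3,3]
    th=np.arctan2(np.hypot(c[0],c[1]),c[2]);k=d["camera_matrix"][0,0]*th/np.hypot(c[0],c[1])
    return d["camera_matrix"][0,2]+k*c[0],d["camera_matrix"][1,2]+k*c[1]
def lines(rs):
    A=np.zeros((3,3));b=np.zeros(3)
    for o,r in rs:
        Q=np.eye(3)-np.outer(r,r);A+=Q;b+=Q@o
    P=np.linalg.solve(A,b);return P,[round(float(np.linalg.norm((np.eye(3)-np.outer(r,r))@(P-o))),4) for o,r in rs]
E
python3 snap.py a wrist
python3 - <<'E'
from h import *
d=load("wrist_a.npz")
for n,P in dict(ltip=[.5638,-.2299,.0963],stip=[.577,-.3448,.0732],large=[.4776,-.0169,.073],small=[.3785,-.2954,.050],cap=[.448,-.1663,.088]).items(): print(n,np.round(wproj(d,P),1))
E
```

```text
ltip [220.9  76.5]
stip [312.3  74.1]
large [ 77.2 143.7]
small [265.4 214.1]
cap [169.7 167.8]Traceback (most recent call last):
  File "snap.py", line 9, in <module>
    print(cam,s["time"],s["tool_pos"].round(4),s["tool_rot"].round(4),s["opening"].round(4))
                                                                      ^^^^^^^^^^^^^^^^^^
AttributeError: 'float' object has no attribute 'round'
```

View pics/wrist_a.png

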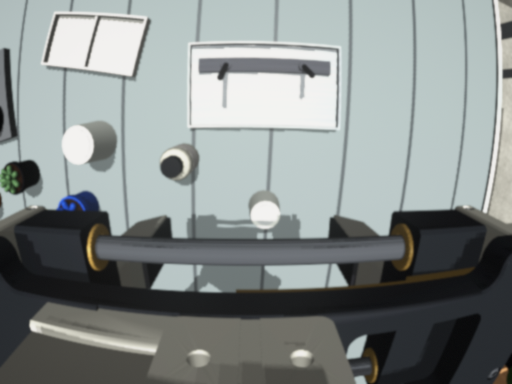

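The wrist view shows the peg tips at about (221,77) and (312,74), the large cup at (79,145), the small cup at (265,214), the bottle cap at (173,166) and the spill tray at the upper left. All of these are close to the predictions. I'll refine them with three rays each.

```bash
sed -i 's/s\["opening"\].round(4)/round(s["opening"],4)/' snap.py
python3 - <<'E'
from seg import *
d=load("wrist_a.npz");im=d["img"];gr=lambda g:g.mean(2)
T=load("top0.npz");S=load("scene0.npz")
W={}
for nm,c,h,f,z,t,s in [("large",(79,145),22,lambda g:gr(g)>215,.0745,(267.3,180.9),(263.5,218.6)),
   ("small",(265,212),18,lambda g:gr(g)>215,.0515,(362.8,213.6),(163.8,280.9)),
   ("cap",(172,167),14,lambda g:gr(g)<60,.089,(319.4,189.4),None)]:
    print(nm,[im[c[1],x].mean().astype(int) for x in range(c[0]-20,c[0]+21,2)])
    try:
        b=blob(im,c,h,f)
    except Exception as e: print(e);continue
    rs=[wray(d,*b["ell"]),ray(T,*t)]+([ray(S,*s)] if s else [])
    print(nm,np.round(b["ell"],1),np.round(b["axes"],1),wplane(d,*b["ell"],z).round(4),lines(rs))
a=cv2.resize(im[64:91,208:235],None,fx=14,fy=14,interpolation=cv2.INTER_NEAREST)
b=cv2.resize(im[62:89,298:325],None,fx=14,fy=14,interpolation=cv2.INTER_NEAREST)
cv2.imwrite("pics/pegs_w.png",np.hstack([a,b])[:,:,::-1])
E
```

```text
large [np.int64(195), np.int64(212), np.int64(239), np.int64(241), np.int64(241), np.int64(241), np.int64(241), np.int64(241), np.int64(241), np.int64(241), np.int64(241), np.int64(241), np.int64(241), np.int64(241), np.int64(241), np.int64(238), np.int64(239), np.int64(193), np.int64(97), np.int64(93), np.int64(92)]
large [ 76.9 144.5] [31.3 39.5] [ 0.4765 -0.0172  0.0745] (array([ 0.47722913, -0.01680645,  0.07343643]), [0.0008, 0.0004, 0.0005])
small [np.int64(197), np.int64(195), np.int64(161), np.int64(219), np.int64(241), np.int64(241), np.int64(242), np.int64(242), np.int64(242), np.int64(242), np.int64(241), np.int64(242), np.int64(242), np.int64(241), np.int64(242), np.int64(242), np.int64(241), np.int64(227), np.int64(198), np.int64(197), np.int64(197)]
small [264.8 213.1] [24.  28.7] [ 0.3805 -0.2943  0.0515] (array([ 0.3787798 , -0.29509532,  0.04921362]), [0.0011, 0.0007, 0.0006])
cap [np.int64(197), np.int64(197), np.int64(197), np.int64(190), np.int64(123), np.int64(58), np.int64(55), np.int64(56), np.int64(56), np.int64(57), np.int64(57), np.int64(57), np.int64(57), np.int64(57), np.int64(52), np.int64(88), np.int64(204), np.int64(227), np.int64(210), np.int64(136), np.int64(93)]
cap [171.7 166.4] [18.  20.1] [ 0.4501 -0.1692  0.089 ] (array([ 0.44874132, -0.16701806,  0.0809207 ]), [0.0001, 0.0001])
```

View pics/pegs_w.png

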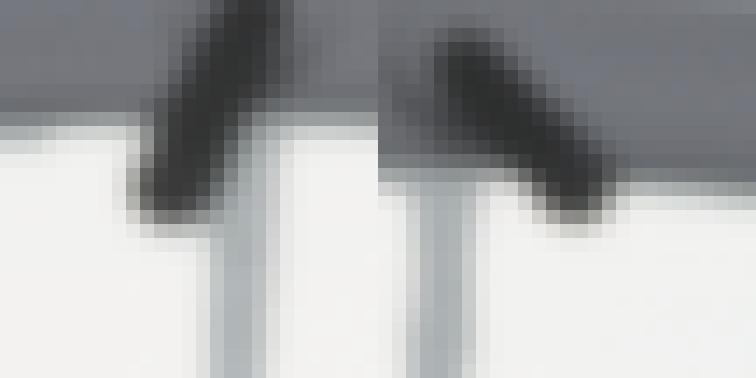

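The zoom puts the long peg's tip centre at about (220.0,77.2) and the short peg's at (311.7,75.2).

```bash
python3 - <<'E'
from seg import *
d=load("wrist_a.npz");T=load("top0.npz");S=load("scene0.npz")
for nm,w,t,s,z in [("long",(220.,77.2),(341.0,148.9),(238.9,297.3),.096),("short",(311.7,75.2),(379.0,145.2),(211.3,345.7),.072)]:
    print(nm,wplane(d,*w,z).round(4),lines([wray(d,*w),ray(T,*t),ray(S,*s)]))
E
python3 go.py 0.477 -0.017 0.16 0.04
```

```text
long [ 0.563  -0.2288  0.096 ] (array([ 0.56347935, -0.22952082,  0.09616077]), [0.0008, 0.0011, 0.0009])
short [ 0.5757 -0.3443  0.072 ] (array([ 0.57651812, -0.3446951 ,  0.07196914]), [0.0009, 0.001, 0.0008])
t 1.2 pos [ 0.4499 -0.2704  0.2997] rot [-3.141e+00  1.000e-03  4.100e-02] open 0.0918 q6 0.84
shift [ 0.0376 -0.252   0.1397] turn [-0.0002  0.0012  0.0009] rows>= 6.968947955836573
```

Emit:
jog_arm(
  series=[
    [1,[0.0375,-0.252,0.14],[0,0,0]],
    [1,[0.0375,-0.252,0.14],[0,0,0]],
    [1,[0.0375,-0.252,0.14],[0,0,0]],
    [1,[0.0375,-0.252,0.14],[0,0,0]],
    [1,[0.0375,-0.252,0.14],[0,0,0]],
    [1,[0.0375,-0.252,0.14],[0,0,0]],
    [1,[0.0375,-0.252,0.14],[0,0,0]],
    [1,[0.0375,-0.252,0.14],[0,0,0]],
    [1,[0.0375,-0.252,0.17],[0,0,0]],
    [1,[0.0375,-0.252,0.2],[0,0,0]],
    [1,[0.0375,-0.252,0.22],[0,0,0]],
    [1,[0.0375,-0.252,0.22],[0,0,0]],
  ],
)

```text
time: 2.2
tool_pos: [0.4743, -0.0182, 0.0767]
tool_rot: [-3.14, 0.008, 0.038]
contact_force: [-1.0, 0.3, -0.3]
opening: 0.0921
```

```bash
python3 go.py 0.477 -0.017 0.028 0.04
```

```text
t 2.2 pos [ 0.4743 -0.0182  0.0767] rot [-3.14   0.008  0.038] open 0.0921 q6 1.33
shift [ 0.0031 -0.001   0.0487] turn [-0.0015  0.0079 -0.0021] rows>= 1.1704368649031898
```

Emit:
jog_arm(
  series=[
    [1,[0,0,0.03],[0,0,0]],
    [1,[0,0,0.045],[0,0,0]],
    [1,[0,0,0.051],[0,0,0]],
    [1,[0,0,0.051],[0,0,0]],
    [-1,[0,0,0.051],[0,0,0]],
    [-1,[0,0,0.051],[0,0,0]],
    [-1,[0,0,0.051],[0,0,0]],
    [-1,[0,0,0.051],[0,0,0]],
    [-1,[0,0,0.051],[0,0,0]],
    [-1,[0,0,0.051],[0,0,0]],
  ],
  squeeze=15,
)

```text
time: 3.03
tool_pos: [0.4779, -0.0173, 0.0297]
tool_rot: [3.141, -0.001, 0.04]
contact_force: [-0.7, -1.0, 1.8]
opening: 0.062
```

```bash
python3 go.py 0.477 -0.017 0.17 0.04
```

```text
t 3.03 pos [ 0.4779 -0.0173  0.0297] rot [ 3.141e+00 -1.000e-03  4.000e-02] open 0.062 q6 1.33
shift [-0.0008 -0.0003 -0.1403] turn [ 0.0004 -0.0009 -0.    ] rows>= 3.365678088001933
```

Emit:
jog_arm(
  series=[
    [-1,[0,0,-0.012],[0,0,0]],
    [-1,[0,0,-0.04],[0,0,0]],
    [-1,[0,0,-0.075],[0,0,0]],
    [-1,[0.005,0.015,-0.11],[0,0,0]],
    [-1,[0.018,0.045,-0.135],[0,0,0]],
    [-1,[0.03,0.08,-0.14],[0,0,0]],
    [-1,[0.043,0.115,-0.14],[0,0,0]],
    [-1,[0.056,0.15,-0.14],[0,0,0]],
    [-1,[0.069,0.182,-0.14],[0,0,0]],
    [-1,[0.078,0.206,-0.14],[0,0,0]],
    [-1,[0.0815,0.2156,-0.14],[0,0,0]],
    [-1,[0.0815,0.2156,-0.14],[0,0,0]],
  ],
)

```text
time: 4.03
tool_pos: [0.5677, -0.2313, 0.1685]
tool_rot: [3.141, 0.0, 0.037]
contact_force: [0.1, 1.0, -1.2]
opening: 0.0622
```

Emit:
jog_arm(
  series=[
    [-1,[0,0,0.0],[0,0,0]],
    [-1,[0,0,0.0],[0,0,0]],
  ],
)

```text
time: 4.2
tool_pos: [0.567, -0.2278, 0.1691]
tool_rot: [-3.141, 0.001, 0.041]
contact_force: [-0.0, 0.4, -0.9]
opening: 0.0617
```

```bash
python3 snap.py b scene top wrist
python3 - <<'E'
import cv2,numpy as np
s=cv2.imread("pics/scene_b.png");t=cv2.imread("pics/top_b.png");w=cv2.imread("pics/wrist_b.png")
k=lambda im,x,y,x1,y1,f:cv2.resize(im[y:y1,x:x1],None,fx=f,fy=f)
a=k(s,170,220,300,384,2.4);b=k(t,290,100,420,264,2.4)
cv2.imwrite("pics/b.png",np.hstack([a,b]))
E
```

```text
scene 4.2 [ 0.567  -0.2278  0.1691] [-3.1406e+00  1.0000e-03  4.0900e-02] 0.0617
top 4.25 [ 0.5672 -0.2277  0.1693] [-3.1409e+00  6.0000e-04  4.1300e-02] 0.062
wrist 4.3 [ 0.5673 -0.2278  0.1695] [-3.1413e+00  2.0000e-04  4.1400e-02] 0.0621
```

View pics/b.png

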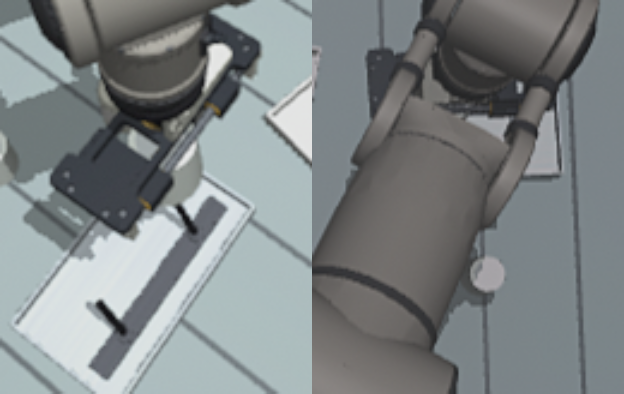

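View pics/wrist_b.png

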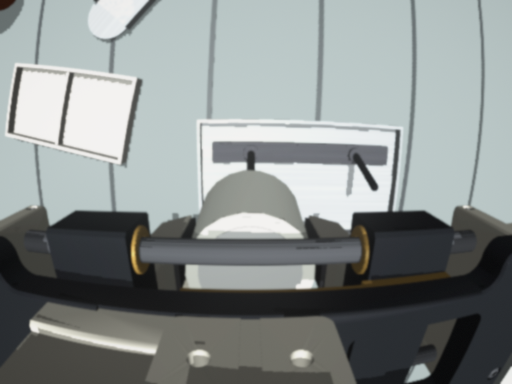

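The scene crop (left) shows the large cup held upright above the long peg, with the peg's tip just below the mouth at crop (185,210). In the wrist view, the mouth's far edge is at (250,172) and the short peg is at (373,187).

```bash
python3 - <<'E'
from h import *
d=load("wrist_b.npz");p=d["pos"]
for dx in (-.003,0,.003): print(dx,np.round(wproj(d,[p[0]+dx+.0335,p[1],p[2]-.0297]),1),np.round(wproj(d,[p[0]+dx+.029,p[1],p[2]+.0453]),1))
im=d["img"];print([int(im[v,250].mean()) for v in range(160,240,2)])
print("left/right edges row 190:",[int(im[190,u].mean()) for u in range(185,320,3)])
E
python3 go.py 0.568 -0.2295 0.09 0.04
```

```text
-0.003 [251.8 171.2] [252.5 216.6]
0 [252.  166.6] [252.8 209.5]
0.003 [252.2 162. ] [253.2 202.2]
[47, 46, 46, 47, 54, 113, 148, 148, 148, 148, 147, 148, 148, 149, 150, 149, 149, 149, 149, 149, 149, 149, 149, 149, 149, 148, 165, 234, 236, 239, 241, 241, 241, 235, 239, 237, 198, 180, 178, 141]
left/right edges row 190: [197, 198, 198, 198, 207, 217, 205, 239, 200, 134, 136, 139, 141, 142, 144, 145, 145, 147, 147, 148, 148, 149, 149, 149, 149, 149, 149, 148, 148, 147, 147, 145, 143, 141, 140, 190, 238, 239, 239, 239, 239, 239, 239, 239, 239]
t 4.35 pos [ 0.5675 -0.228   0.1696] rot [-3.142 -0.     0.041] open 0.062 q6 1.02
shift [0.0005 0.0015 0.0796] turn [-0.0001 -0.0001  0.0014] rows>= 1.9087984919061103
```

Emit:
jog_arm(
  series=[
    [-1,[0.001,0.001,0.015],[0,0,0]],
    [-1,[0.0015,0.0015,0.035],[0,0,0]],
    [-1,[0.0015,0.0015,0.055],[0,0,0]],
    [-1,[0.0015,0.0015,0.075],[0,0,0]],
    [-1,[0.0015,0.0015,0.09],[0,0,0]],
    [-1,[0.0015,0.0015,0.1],[0,0,0]],
    [-1,[0.0015,0.0015,0.1],[0,0,0]],
    [-1,[0.0015,0.0015,0.1],[0,0,0]],
  ],
)

```text
time: 5.02
tool_pos: [0.5692, -0.2305, 0.0694]
tool_rot: [-3.142, 0.0, 0.04]
contact_force: [0.5, 0.8, 0.2]
opening: 0.0621
```

```bash
python3 go.py 0.569 -0.2295 0.059 0.04
```

```text
t 5.02 pos [ 0.5692 -0.2305  0.0694] rot [-3.142  0.     0.04 ] open 0.0621 q6 1.02
shift [-0.0002 -0.001   0.0104] turn [-0.0001  0.0002  0.0004] rows>= 0.2516063556266225
```

Emit:
jog_arm(
  series=[
    [-1,[0,-0.001,0.005],[0,0,0]],
    [-1,[0,-0.001,0.009],[0,0,0]],
    [-1,[0,-0.001,0.0105],[0,0,0]],
    [-1,[0,-0.001,0.0105],[0,0,0]],
  ],
)

```text
time: 5.35
tool_pos: [0.5691, -0.2298, 0.0587]
tool_rot: [3.142, 0.0, 0.04]
contact_force: [-0.1, -0.4, -1.1]
opening: 0.0621
```

Emit:
jog_arm(
  series=[
    [-1,[0,0,0.001],[0,0,0]],
    [-1,[0,0,0.0015],[0,0,0]],
    [-1,[0,0,0.0015],[0,0,0]],
  ],
)

```text
time: 5.6
tool_pos: [0.5694, -0.2301, 0.0577]
tool_rot: [3.141, -0.001, 0.04]
contact_force: [-0.2, 0.1, 2.4]
opening: 0.0621
```

Emit:
jog_arm(
  series=[
    [0.4,[0,0,0],[0,0,0]],
    [0.5,[0,0,0],[0,0,0]],
    [0.6,[0,0,0],[0,0,0]],
    [0.8,[0,0,0],[0,0,0]],
    [0.8,[0,0,0],[0,0,0]],
    [0.8,[0,0,0],[0,0,0]],
  ],
)

```text
time: 6.1
tool_pos: [0.5691, -0.2299, 0.0571]
tool_rot: [3.142, 0.0, 0.04]
contact_force: [0.3, 0.1, 0.3]
opening: 0.0819
```

```bash
python3 snap.py c wrist scene
python3 - <<'E'
import cv2
s=cv2.imread("pics/scene_c.png");cv2.imwrite("pics/c.png",cv2.resize(s[220:384,160:300],None,fx=3.6,fy=3.6))
E
```

```text
wrist 6.1 [ 0.5691 -0.2299  0.0571] [3.1416e+00 1.0000e-04 3.9800e-02] 0.0819
scene 6.15 [ 0.5691 -0.2299  0.0572] [3.1416e+00 1.0000e-04 3.9700e-02] 0.0824
```

View pics/c.png

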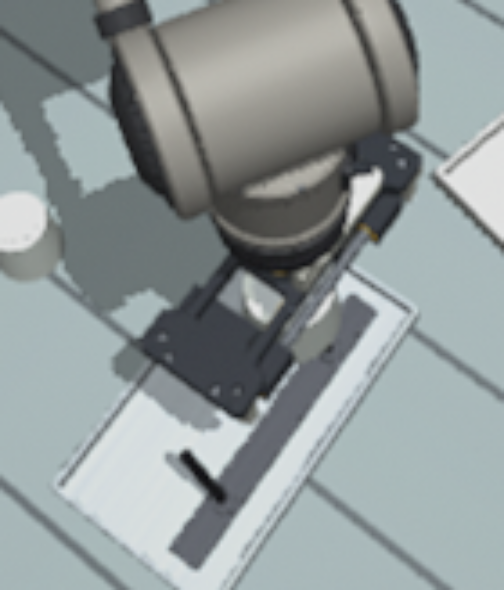

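View pics/wrist_c.png

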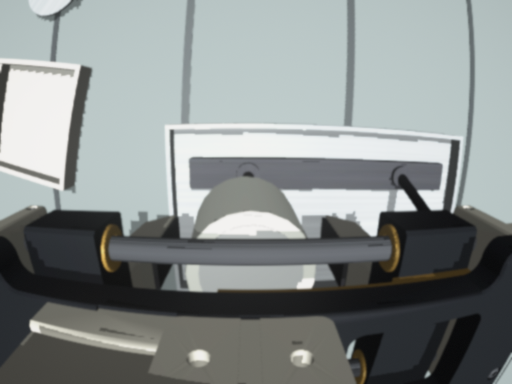

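The wrist and scene views show the released cup hanging mouth-down on the long peg. It is central between the open fingers and its mouth is clear of the tray.

Emit:
jog_arm(
  series=[
    [1,[0,0,0],[0,0,0]],
    [1,[0,0,-0.01],[0,0,0]],
    [1,[0,0,-0.03],[0,0,0]],
    [1,[0,0,-0.065],[0,0,0]],
    [1,[0,0,-0.1],[0,0,0]],
    [1,[0,0,-0.135],[0,0,0]],
    [1,[-0.03,0.01,-0.15],[0,0,-0.12]],
    [1,[-0.06,0.02,-0.15],[0,0,-0.24]],
    [1,[-0.09,0.03,-0.15],[0,0,-0.36]],
    [1,[-0.12,0.04,-0.15],[0,0,-0.48]],
    [1,[-0.15,0.05,-0.15],[0,0,-0.6]],
    [1,[-0.18,0.057,-0.15],[0,0,-0.72]],
  ],
)

```text
time: 7.2
tool_pos: [0.3902, -0.2946, 0.2081]
tool_rot: [3.14, 0.0, 0.766]
contact_force: [-0.4, -0.4, -0.4]
opening: 0.0918
```

```bash
python3 go.py 0.379 -0.295 0.1 1.61
```

```text
t 7.2 pos [ 0.3902 -0.2946  0.2081] rot [3.14  0.    0.766] open 0.0918 q6 0.0
shift [-0.0083 -0.0076  0.1081] turn [ 0.0013  0.0009 -0.8442] rows>= 6.753717972237558
```

```bash
python3 snap.py d wrist scene
python3 - <<'E'
import cv2,numpy as np
s=cv2.imread("pics/scene_d.png");w=cv2.imread("pics/wrist_d.png")
cv2.imwrite("pics/d.png",np.hstack([cv2.resize(s[220:384,160:300],None,fx=2.34,fy=2.34)[:384],cv2.resize(w,None,fx=.9,fy=1)]))
E
python3 go.py 0.379 -0.295 0.1 1.61
```

```text
wrist 7.2 [ 0.3902 -0.2946  0.2081] [3.1401e+00 3.0000e-04 7.6580e-01] 0.0918
scene 7.25 [ 0.3858 -0.2951  0.208 ] [-3.1399e+00  2.8000e-03  7.7620e-01] 0.0915
t 7.3 pos [ 0.3883 -0.2948  0.2082] rot [-3.141e+00  1.000e-03  7.620e-01] open 0.0918 q6 0.0
shift [-0.0067 -0.0062  0.1082] turn [-7.000e-04  1.000e-03 -8.484e-01] rows>= 6.7875281678416854
```

View pics/d.png

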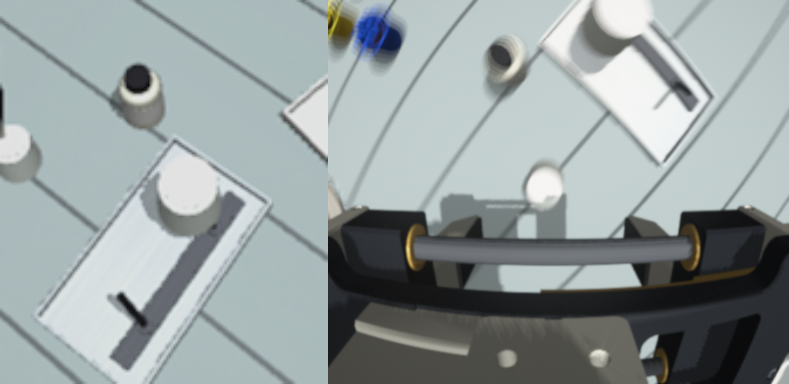

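The scene crop shows the large cup hanging on the long peg, nearly level at crop (188,190), with shadow beneath it. The wrist view shows the small cup at (543,187) in the composite, ready to be picked.

Emit:
jog_arm(
  series=[
    [1,[-0.001,-0.001,0.01],[0,0,-0.12]],
    [1,[-0.002,-0.002,0.02],[0,0,-0.24]],
    [1,[-0.003,-0.003,0.035],[0,0,-0.36]],
    [1,[-0.004,-0.004,0.05],[0,0,-0.48]],
    [1,[-0.005,-0.005,0.065],[0,0,-0.6]],
    [1,[-0.006,-0.006,0.08],[0,0,-0.72]],
    [1,[-0.007,-0.006,0.095],[0,0,-0.84]],
    [1,[-0.007,-0.006,0.108],[0,0,-0.848]],
    [1,[-0.007,-0.006,0.108],[0,0,-0.848]],
    [1,[-0.007,-0.006,0.108],[0,0,-0.848]],
  ],
)

```text
time: 8.13
tool_pos: [0.3827, -0.2943, 0.0994]
tool_rot: [-3.141, -0.0, 1.606]
contact_force: [0.5, -0.2, 0.4]
opening: 0.0917
```

```bash
python3 go.py 0.379 -0.295 0.013 1.61
```

```text
t 8.13 pos [ 0.3827 -0.2943  0.0994] rot [-3.141 -0.     1.606] open 0.0917 q6 -0.85
shift [-0.0006 -0.0037  0.0864] turn [-0.0002 -0.0004 -0.0037] rows>= 2.075110081900644
```

Emit:
jog_arm(
  series=[
    [1,[-0.0005,-0.0035,0.025],[0,0,0]],
    [1,[-0.0005,-0.0035,0.055],[0,0,0]],
    [1,[-0.0005,-0.0035,0.075],[0,0,0]],
    [1,[-0.0005,-0.0035,0.085],[0,0,0]],
    [1,[-0.0005,-0.0035,0.085],[0,0,0]],
    [-1,[-0.0005,-0.0035,0.085],[0,0,0]],
    [-1,[-0.0005,-0.0035,0.085],[0,0,0]],
    [-1,[-0.0005,-0.0035,0.085],[0,0,0]],
    [-1,[-0.0005,-0.0035,0.085],[0,0,0]],
    [-1,[-0.0005,-0.0035,0.085],[0,0,0]],
    [-1,[-0.0005,-0.0035,0.085],[0,0,0]],
    [-1,[-0.0005,-0.0035,0.085],[0,0,0]],
  ],
  squeeze=12,
)

```text
time: 9.13
tool_pos: [0.3789, -0.2952, 0.0145]
tool_rot: [3.141, 0.0, 1.608]
contact_force: [-0.4, -0.6, 0.1]
opening: 0.0496
```

```bash
python3 go.py 0.5805 -0.3447 0.13 1.61; python3 snap.py e wrist
```

```text
t 9.13 pos [ 0.3789 -0.2952  0.0145] rot [3.141 0.    1.608] open 0.0496 q6 -0.86
shift [-0.057   0.1996 -0.1154] turn [ 0.0003  0.0004 -0.0022] rows>= 5.69610412435037
wrist 9.1333 [ 0.3789 -0.2952  0.0145] [3.1413e+00 4.0000e-04 1.6078e+00] 0.0496
```

View pics/wrist_e.png

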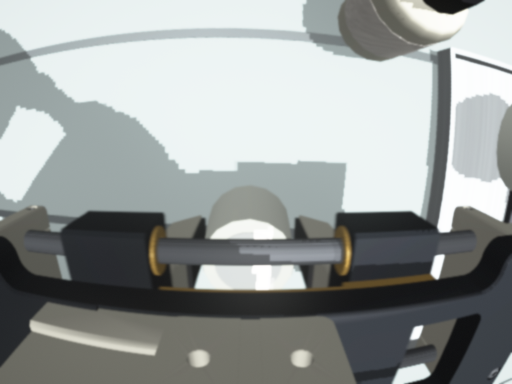

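The wrist view shows the small cup centred between the closing fingers at (250,225). The fingers have not quite touched it yet, so I'll hold for a few rows and then lift.

Emit:
jog_arm(
  series=[
    [-1,[0,0,0],[0,0,0]],
    [-1,[0,0,0],[0,0,0]],
    [-1,[0,0,-0.012],[0,0,0]],
    [-1,[0,0,-0.04],[0,0,0]],
    [-1,[0,0,-0.075],[0,0,0]],
    [-1,[-0.006,0.02,-0.105],[0,0,0]],
    [-1,[-0.014,0.05,-0.115],[0,0,0]],
    [-1,[-0.024,0.085,-0.115],[0,0,0]],
    [-1,[-0.034,0.12,-0.115],[0,0,0]],
    [-1,[-0.044,0.155,-0.115],[0,0,0]],
    [-1,[-0.053,0.185,-0.115],[0,0,0]],
    [-1,[-0.057,0.199,-0.115],[0,0,0]],
  ],
)

```text
time: 10.18
tool_pos: [0.5828, -0.345, 0.1285]
tool_rot: [3.14, 0.0, 1.609]
contact_force: [0.0, 1.0, -0.1]
opening: 0.0471
```

Emit:
jog_arm(
  series=[
    [-1,[0,0,0],[0,0,0]],
    [-1,[0,0,0],[0,0,0]],
    [-1,[0,0,0],[0,0,0]],
  ],
)

```text
time: 10.43
tool_pos: [0.5786, -0.3443, 0.1287]
tool_rot: [-3.14, -0.001, 1.608]
contact_force: [-1.0, -0.2, 0.3]
opening: 0.0471
```

```bash
python3 go.py 0.580 -0.3447 0.05 1.61; python3 snap.py f wrist scene
python3 - <<'E'
import cv2,numpy as np
s=cv2.imread("pics/scene_f.png");w=cv2.imread("pics/wrist_f.png")
cv2.imwrite("pics/f.png",np.hstack([cv2.resize(s[220:384,160:300],None,fx=2.34,fy=2.34)[:384],cv2.resize(w,None,fx=.9,fy=1)]))
from h import *
d=load("wrist_f.npz");p=d["pos"]; M=Rt.from_euler('xyz',d["rot"]).as_matrix()
for dx in (-.003,0,.003): print(dx,np.round(wproj(d,p+M@[dx+.025,0,.0145]),1),np.round(wproj(d,p+M@[dx+.0215,0,-.0375]),1))
im=d["img"];print([(v,int(im[v,251].mean())) for v in range(170,234,2)])
E
```

```text
t 10.43 pos [ 0.5786 -0.3443  0.1287] rot [-3.140e+00 -1.000e-03  1.608e+00] open 0.0471 q6 -0.69
shift [-0.0005  0.0015  0.0787] turn [-0.0016 -0.001  -0.0023] rows>= 1.8873894564660048
wrist 10.4333 [ 0.5786 -0.3443  0.1287] [-3.1400e+00 -1.0000e-03  1.6077e+00] 0.0471
scene 10.4833 [ 0.5786 -0.3444  0.1291] [-3.1404e+00 -7.0000e-04  1.6073e+00] 0.047
-0.003 [249.9 190.2] [250.1 227.6]
0 [249.9 185.4] [250.2 221.1]
0.003 [250.  180.4] [250.2 214.5]
[(170, 166), (172, 165), (174, 165), (176, 165), (178, 164), (180, 164), (182, 164), (184, 150), (186, 113), (188, 106), (190, 106), (192, 106), (194, 106), (196, 106), (198, 106), (200, 106), (202, 106), (204, 106), (206, 105), (208, 106), (210, 105), (212, 105), (214, 104), (216, 105), (218, 129), (220, 195), (222, 206), (224, 205), (226, 204), (228, 204), (230, 203), (232, 176)]
```

View pics/f.png

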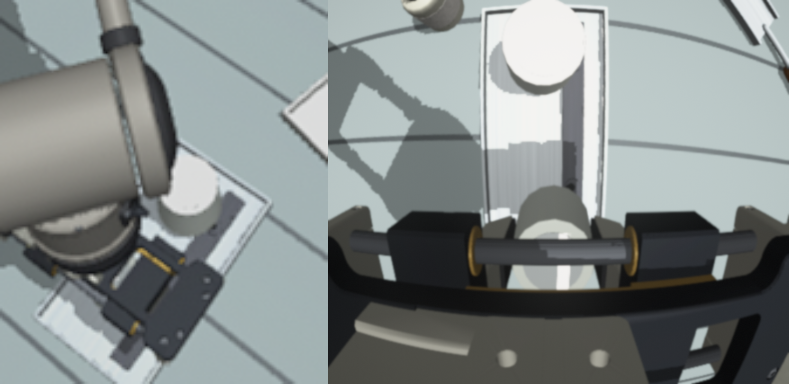

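The small cup is upright above the short peg. Its mouth edge is at wrist row 185, so it sits centred in the tool, and the large cup hangs undisturbed at composite (545,45). I'll lower it now.

Emit:
jog_arm(
  series=[
    [-1,[-0.0005,0.0015,0.01],[0,0,0]],
    [-1,[-0.0005,0.0015,0.028],[0,0,0]],
    [-1,[-0.0005,0.0015,0.046],[0,0,0]],
    [-1,[-0.0005,0.0015,0.062],[0,0,0]],
    [-1,[-0.0005,0.0015,0.074],[0,0,0]],
    [-1,[-0.0005,0.0015,0.079],[0,0,0]],
    [-1,[-0.0005,0.0015,0.079],[0,0,0]],
    [-1,[-0.0005,0.0015,0.079],[0,0,0]],
  ],
)

```text
time: 11.2
tool_pos: [0.5815, -0.3454, 0.0506]
tool_rot: [3.141, 0.0, 1.608]
contact_force: [0.1, 0.0, 0.1]
opening: 0.047
```

```bash
python3 go.py 0.580 -0.3447 0.0425 1.61
```

```text
t 11.2 pos [ 0.5815 -0.3454  0.0506] rot [3.141 0.    1.608] open 0.047 q6 -0.69
shift [ 0.0007 -0.0014  0.0081] turn [ 0.0004  0.0004 -0.0023] rows>= 0.1978964505171739
```

Emit:
jog_arm(
  series=[
    [-1,[0.0005,-0.001,0.005],[0,0,0]],
    [-1,[0.0005,-0.001,0.0085],[0,0,0]],
    [-1,[0.0005,-0.001,0.0085],[0,0,0]],
  ],
)

```text
time: 11.45
tool_pos: [0.5802, -0.3446, 0.0415]
tool_rot: [-3.141, -0.0, 1.608]
contact_force: [0.6, -0.6, -0.2]
opening: 0.0469
```

Emit:
jog_arm(
  series=[
    [-1,[0,0,0.001],[0,0,0]],
    [-1,[0,0,0.001],[0,0,0]],
  ],
)

```text
time: 11.62
tool_pos: [0.5804, -0.3449, 0.0412]
tool_rot: [3.141, 0.001, 1.608]
contact_force: [-0.7, 0.5, 2.3]
opening: 0.0472
```

Contact at 2.3 N. I'll release slowly.

Emit:
jog_arm(
  series=[
    [0.08,[0,0,0],[0,0,0]],
    [0.16,[0,0,0],[0,0,0]],
    [0.24,[0,0,0],[0,0,0]],
    [0.4,[0,0,0],[0,0,0]],
    [0.6,[0,0,0],[0,0,0]],
    [0.8,[0,0,0],[0,0,0]],
    [0.8,[0,0,0],[0,0,0]],
  ],
)

```text
time: 12.2
tool_pos: [0.5803, -0.3447, 0.0407]
tool_rot: [-3.142, 0.0, 1.608]
contact_force: [-0.3, -0.1, -0.2]
opening: 0.079
```

```bash
python3 snap.py g wrist
```

```text
wrist 12.2 [ 0.5803 -0.3447  0.0407] [-3.1416  0.      1.6078] 0.079
```

View pics/wrist_g.png

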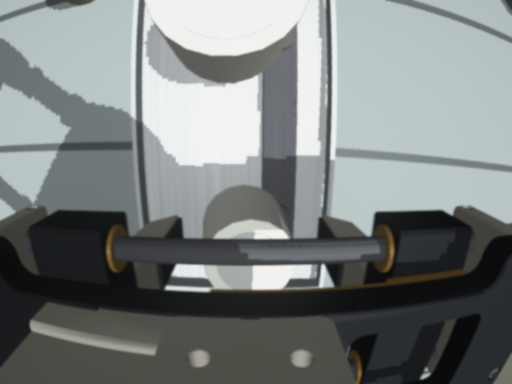

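The small cup stands between the open fingers on the short peg, at (248,225), and the large cup is undisturbed. I'll rise and go to the bottle with yaw 2.0 so that the gripper's body keeps away from the large cup.

Emit:
jog_arm(
  series=[
    [1,[0,0,0],[0,0,0]],
    [1,[0,0,-0.01],[0,0,0]],
    [1,[0,0,-0.03],[0,0,0]],
    [1,[0,0,-0.065],[0,0,0]],
    [1,[0,0,-0.1],[0,0,0]],
    [1,[0,0,-0.13],[0,0,0]],
    [1,[0.03,-0.02,-0.135],[0,0,-0.07]],
    [1,[0.06,-0.04,-0.135],[0,0,-0.14]],
    [1,[0.09,-0.062,-0.135],[0,0,-0.21]],
    [1,[0.12,-0.083,-0.135],[0,0,-0.28]],
    [1,[0.15,-0.104,-0.135],[0,0,-0.34]],
    [1,[0.18,-0.124,-0.135],[0,0,-0.39]],
  ],
)

```text
time: 13.25
tool_pos: [0.4485, -0.1681, 0.1765]
tool_rot: [3.141, 0.001, 2.001]
contact_force: [0.7, -0.8, 0.4]
opening: 0.0923
```

Emit:
jog_arm(
  series=[
    [1,[0,0,0.01],[0,0,0]],
    [1,[0,0,0.03],[0,0,0]],
    [1,[0,0,0.035],[0,0,0]],
    [1,[0,0,0.035],[0,0,0]],
  ],
)

```text
time: 13.58
tool_pos: [0.4491, -0.169, 0.1403]
tool_rot: [-3.14, -0.002, 1.998]
contact_force: [-0.6, -0.5, 0.4]
opening: 0.0916
```

```bash
python3 go.py 0.449 -0.1675 0.031 2.0;python3 snap.py h wrist scene top
python3 - <<'E'
import cv2,numpy as np
s=cv2.imread("pics/scene_h.png");w=cv2.imread("pics/wrist_h.png")
cv2.imwrite("pics/h.png",np.hstack([cv2.resize(s[220:384,160:300],None,fx=2.34,fy=2.34)[:384],cv2.resize(w,None,fx=.9,fy=1)]))
E
```

```text
t 13.58 pos [ 0.4491 -0.169   0.1403] rot [-3.140e+00 -2.000e-03  1.998e+00] open 0.0916 q6 -0.95
shift [0.0013 0.0007 0.1093] turn [-0.0013 -0.0016 -0.0022] rows>= 2.62047940602123
wrist 13.5833 [ 0.4491 -0.169   0.1403] [-3.1403e+00 -1.6000e-03  1.9978e+00] 0.0916
scene 13.6333 [ 0.4497 -0.1695  0.141 ] [-3.1412e+00 -5.0000e-04  1.9976e+00] 0.092
top 13.6833 [ 0.4502 -0.1698  0.1414] [3.1413e+00 5.0000e-04 1.9974e+00] 0.092
```

View pics/h.png

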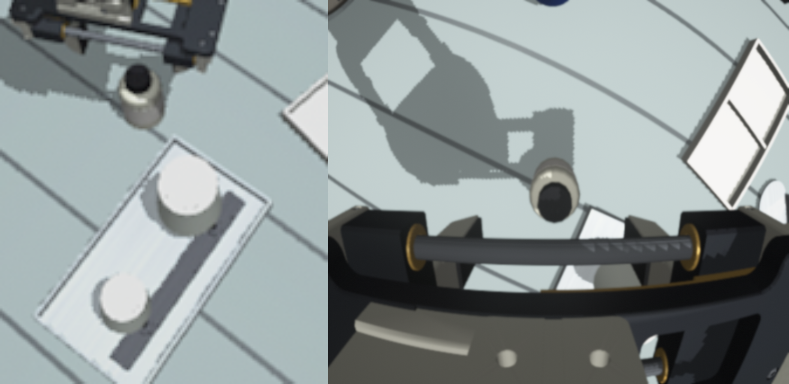

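The scene crop shows both cups hanging mouth-down on their pegs, large at (188,190) and small at (123,300). The wrist view shows the bottle's cap straight ahead at about column 250, row 202. I'll check the cap against the TCP.

Run:
```python
from seg import *
d=load("wrist_h.npz");gr=lambda g:g.mean(2)
b=blob(d["img"],(250,202),16,lambda g:gr(g)<70);print(b)
print(wplane(d,*b["ell"],.09).round(4),wplane(d,*b["ell"],.086).round(4))
a=load("wrist_a.npz");print(lines([wray(a,171.7,166.4),wray(d,*b["ell"])]))
```

```text
{'ell': (251.6506290435791, 202.04635047912598), 'axes': (37.020179748535156, 40.53093338012695), 'ang': 0.44511833786964417, 'cen': (250.6931331795647, 202.0251739034521), 'box': ((233.5625, 185.5625), (266.4375, 218.4375))}
[ 0.4486 -0.1646  0.09  ] [ 0.4491 -0.1657  0.086 ]
(array([ 0.44921284, -0.16706817,  0.08179611]), [0.0005, 0.0005])
```

Emit:
jog_arm(
  series=[
    [1,[0.0015,0.001,0.035],[0,0,0]],
    [1,[0.0015,0.001,0.07],[0,0,0]],
    [1,[0.0015,0.001,0.095],[0,0,0]],
    [1,[0.0015,0.001,0.109],[0,0,0]],
    [1,[0.0015,0.001,0.109],[0,0,0]],
    [-1,[0.0015,0.001,0.109],[0,0,0]],
    [-1,[0.0015,0.001,0.109],[0,0,0]],
    [-1,[0.0015,0.001,0.109],[0,0,0]],
    [-1,[0.0015,0.001,0.109],[0,0,0]],
    [-1,[0.0015,0.001,0.109],[0,0,0]],
    [-1,[0.0015,0.001,0.109],[0,0,0]],
    [-1,[0.0015,0.001,0.109],[0,0,0]],
  ],
  squeeze=25,
)

```text
time: 14.73
tool_pos: [0.4502, -0.1677, 0.0321]
tool_rot: [3.141, 0.001, 1.998]
contact_force: [-0.1, -0.7, 0.6]
opening: 0.0497
```

Emit:
jog_arm(
  series=[
    [-1,[0,0,0],[0,0,0]],
    [-1,[0,0,0],[0,0,0]],
  ],
)

```text
time: 14.9
tool_pos: [0.4502, -0.1677, 0.032]
tool_rot: [3.141, 0.0, 1.998]
contact_force: [-0.5, -0.3, 4.0]
opening: 0.0463
```

```bash
python3 go.py 0.6365 -0.0455 0.085 2.0
```

```text
t 14.9 pos [ 0.4502 -0.1677  0.032 ] rot [3.141 0.    1.998] open 0.0463 q6 -0.94
shift [ 0.034   0.2202 -0.053 ] turn [ 0.0002  0.0004 -0.0021] rows>= 5.492408117209344
```

Emit:
jog_arm(
  series=[
    [-1,[0,0,-0.005],[0,0,0]],
    [-1,[0,0,-0.018],[0,0,0]],
    [-1,[0.001,0.005,-0.035],[0,0,0]],
    [-1,[0.003,0.018,-0.048],[0,0,0]],
    [-1,[0.006,0.038,-0.053],[0,0,0]],
    [-1,[0.01,0.063,-0.053],[0,0,0]],
    [-1,[0.014,0.09,-0.053],[0,0,0]],
    [-1,[0.018,0.118,-0.053],[0,0,0]],
    [-1,[0.022,0.145,-0.053],[0,0,0]],
    [-1,[0.026,0.17,-0.053],[0,0,0]],
    [-1,[0.0295,0.192,-0.053],[0,0,0]],
    [-1,[0.032,0.208,-0.053],[0,0,0]],
  ],
)

```text
time: 15.9
tool_pos: [0.6273, -0.0509, 0.0845]
tool_rot: [-3.142, -0.0, 1.999]
contact_force: [0.3, 0.0, -0.6]
opening: 0.0464
```

Emit:
jog_arm(
  series=[
    [-1,[0.0015,0.009,0],[0,0,0]],
    [-1,[0.002,0.012,0],[0,0,0]],
    [-1,[0.002,0.012,0.0],[0,0,0]],
    [-1,[0.002,0.012,0.0],[0,0,0]],
  ],
)

```text
time: 16.23
tool_pos: [0.6354, -0.046, 0.0845]
tool_rot: [-3.14, -0.0, 1.998]
contact_force: [0.4, 1.2, -1.0]
opening: 0.0465
```

```bash
python3 go.py 0.6365 -0.0455 0.037 2.0; python3 snap.py i wrist scene
python3 - <<'E'
import cv2,numpy as np
s=cv2.imread("pics/scene_i.png");w=cv2.imread("pics/wrist_i.png")
cv2.imwrite("pics/i.png",np.hstack([cv2.resize(s[190:354,230:370],None,fx=2.34,fy=2.34)[:384],cv2.resize(w,None,fx=.9,fy=1)]))
E
```

```text
t 16.23 pos [ 0.6354 -0.046   0.0845] rot [-3.14  -0.     1.998] open 0.0465 q6 -0.62
shift [-0.      0.0013  0.0475] turn [-0.0011 -0.0004 -0.0025] rows>= 1.1396438684832355
wrist 16.2333 [ 0.6354 -0.046   0.0845] [-3.1405e+00 -4.0000e-04  1.9975e+00] 0.0465
scene 16.2833 [ 0.6354 -0.0462  0.0846] [-3.1406e+00 -2.0000e-04  1.9972e+00] 0.0468
```

View pics/i.png

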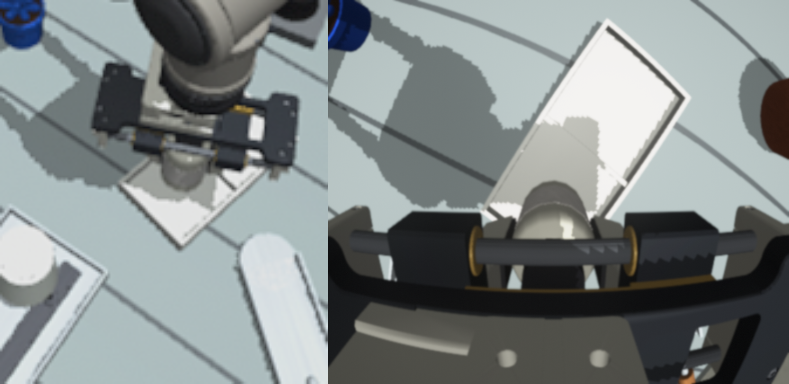

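The bottle is held upright over the -y bay. I'll lower it.

Emit:
jog_arm(
  series=[
    [-1,[0,0.001,0.008],[0,0,0]],
    [-1,[0,0.001,0.022],[0,0,0]],
    [-1,[0,0.001,0.034],[0,0,0]],
    [-1,[0,0.001,0.042],[0,0,0]],
    [-1,[0,0.001,0.046],[0,0,0]],
    [-1,[0,0.001,0.048],[0,0,0]],
    [-1,[0,0.001,0.048],[0,0,0]],
  ],
)

```text
time: 16.92
tool_pos: [0.6369, -0.0452, 0.0366]
tool_rot: [-3.141, -0.0, 1.998]
contact_force: [-0.5, 0.3, -0.4]
opening: 0.0466
```

Emit:
jog_arm(
  series=[
    [-1,[0,0,0.001],[0,0,0]],
    [-1,[0,0,0.001],[0,0,0]],
  ],
)

```text
time: 17.08
tool_pos: [0.6376, -0.0452, 0.0361]
tool_rot: [3.141, 0.001, 1.998]
contact_force: [-0.1, 0.9, -1.6]
opening: 0.0467
```

Emit:
jog_arm(
  series=[
    [-1,[0,0,0.001],[0,0,0]],
    [-1,[0,0,0.001],[0,0,0]],
    [0.1,[0,0,0.001],[0,0,0]],
    [0.2,[0,0,0.001],[0,0,0]],
    [0.3,[0,0,0.001],[0,0,0]],
    [0.6,[0,0,0.001],[0,0,0]],
    [1,[0,0,0.001],[0,0,0]],
    [1,[0,0,0.001],[0,0,0]],
    [1,[0,0,0.001],[0,0,0]],
    [1,[0,0,-0.012],[0,0,0]],
    [1,[0,0,-0.035],[0,0,0]],
    [1,[0,0,-0.07],[0,0,0]],
  ],
)

```text
time: 18.08
tool_pos: [0.6351, -0.0448, 0.1032]
tool_rot: [-3.136, -0.004, 1.998]
contact_force: [0.6, -0.2, 0.2]
opening: 0.0917
```

```bash
python3 go.py 0.361 0.277 0.1 1.37; python3 snap.py j wrist
```

```text
t 18.08 pos [ 0.6351 -0.0448  0.1032] rot [-3.136 -0.004  1.998] open 0.0917 q6 -0.62
shift [ 0.4064 -0.1162  0.0055] turn [-0.0067 -0.002   0.6277] rows>= 10.13667328212491
wrist 18.0833 [ 0.6351 -0.0448  0.1032] [-3.136  -0.0039  1.9977] 0.0917
```

View pics/wrist_j.png

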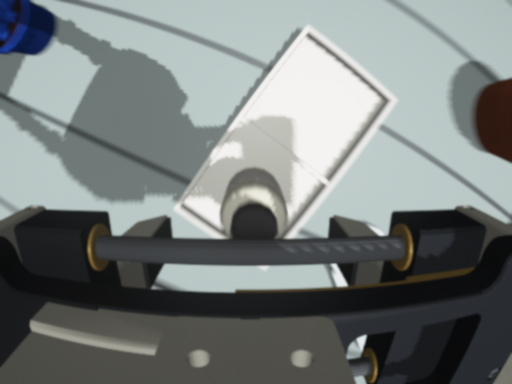

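The bottle stands upright in its bay, with the cap at (253,222) and the fingers open and clear. I'll move on to look at the jar.

Emit:
jog_arm(
  series=[
    [1,[0,0,-0.035],[0,0,0]],
    [1,[0.02,-0.011,-0.065],[0,0,0.05]],
    [1,[0.05,-0.028,-0.085],[0,0,0.12]],
    [1,[0.083,-0.046,-0.1],[0,0,0.19]],
    [1,[0.116,-0.064,-0.115],[0,0,0.26]],
    [1,[0.15,-0.083,-0.13],[0,0,0.33]],
    [1,[0.183,-0.101,-0.14],[0,0,0.4]],
    [1,[0.216,-0.12,-0.147],[0,0,0.47]],
    [1,[0.25,-0.138,-0.147],[0,0,0.53]],
    [1,[0.28,-0.155,-0.147],[0,0,0.58]],
    [1,[0.305,-0.169,-0.147],[0,0,0.62]],
    [1,[0.316,-0.175,-0.147],[0,0,0.628]],
  ],
)

```text
time: 19.13
tool_pos: [0.3441, 0.1714, 0.253]
tool_rot: [-3.141, -0.001, 1.369]
contact_force: [-0.4, 0.3, -0.5]
opening: 0.0919
```

Emit:
jog_arm(
  series=[
    [1,[0,0,0],[0,0,0]],
    [1,[0,0,0],[0,0,0]],
  ],
)

```text
time: 19.3
tool_pos: [0.3471, 0.1702, 0.2531]
tool_rot: [3.14, -0.0, 1.372]
contact_force: [0.2, 0.4, 0.3]
opening: 0.0918
```

```bash
python3 go.py 0.361 0.277 0.1 1.37; python3 snap.py k wrist
```

```text
t 19.3 pos [0.3471 0.1702 0.2531] rot [ 3.14  -0.     1.372] open 0.0918 q6 0.46
shift [ 0.1074 -0.0077  0.1531] turn [ 0.0015 -0.0003  0.0018] rows>= 4.487854003261391
wrist 19.3 [0.3471 0.1702 0.2531] [ 3.1401e+00 -3.0000e-04  1.3718e+00] 0.0918
```

View pics/wrist_k.png

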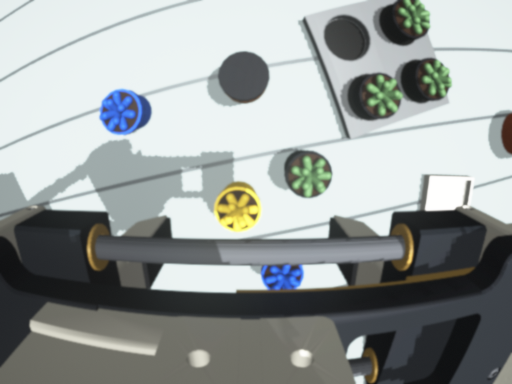

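The wrist view shows the jar lid at (244,77), the free pocket at (346,38), the loose green plant at (309,174) and the fixed plants at (380,95), (432,78) and (411,19). I'll measure all three targets.

Run:
```python
from seg import *
d=load("wrist_k.npz");im=d["img"];gr=lambda g:g.mean(2)
T=load("top0.npz");S=load("scene0.npz")
b=blob(im,(244,77),30,lambda g:(gr(g)<75)&(g.max(2)-g.min(2)<16));print("jar",b)
for z in (.068,.070,.052):print(z,wplane(d,*b["ell"],z).round(4))
b2=blob(im,(346,38),27,lambda g:gr(g)<75);print("pocket",b2);print(wplane(d,*b2["ell"],.02).round(4))
print(lines([wray(d,*b2["ell"]),ray(T,157.03,174.19),ray(S,336.97,159.83)]))
b3=blob(im,(309,174),28,lambda g:(gr(g)<90)|((g[...,1]-g[...,2])>10));print("plant",b3);print(wplane(d,*b3["ell"],.055).round(4))
print(lines([wray(d,*b3["ell"]),ray(T,211.3,203.8)]))
o=cv2.resize(im[:220,180:420],None,fx=3,fy=3)
for e in (b,b2,b3):
    c=((np.array(e["ell"])-[180,0]+.5)*3);cv2.ellipse(o,(tuple(c),tuple(np.array(e["axes"])*3),e["ang"]),(255,0,255),1)
cv2.imwrite("pics/k2.png",o[:,:,::-1])
```

```text
jar {'ell': (242.4250888824463, 96.02202224731445), 'axes': (9.923434257507324, 20.732624053955078), 'ang': 91.54010009765625, 'cen': (241.8287121212121, 98.89603994490358), 'box': ((232.0625, 96.9375), (251.6875, 100.9375))}
0.068 [0.3568 0.2594 0.068 ]
0.07 [0.3568 0.2593 0.07  ]
0.052 [0.3567 0.2606 0.052 ]
pocket {'ell': (346.96149826049805, 37.12868881225586), 'axes': (39.32868957519531, 45.77342987060547), 'ang': 134.3113250732422, 'cen': (347.0884813245317, 37.247792252897355), 'box': ((325.6875, 15.8125), (368.1875, 58.3125))}
[0.5119 0.3211 0.02  ]
(array([0.51398281, 0.32259591, 0.01234462]), [0.0008, 0.0006, 0.001])
plant {'ell': (307.4885311126709, 173.4867649078369), 'axes': (44.11202621459961, 50.75436782836914), 'ang': 134.94964599609375, 'cen': (307.28844883460533, 173.40856815797812), 'box': ((284.5625, 150.6875), (331.6875, 197.5625))}
[0.4167 0.1532 0.055 ]
(array([0.41672894, 0.15144524, 0.04823684]), [0.001, 0.001])
```

View pics/k2.png

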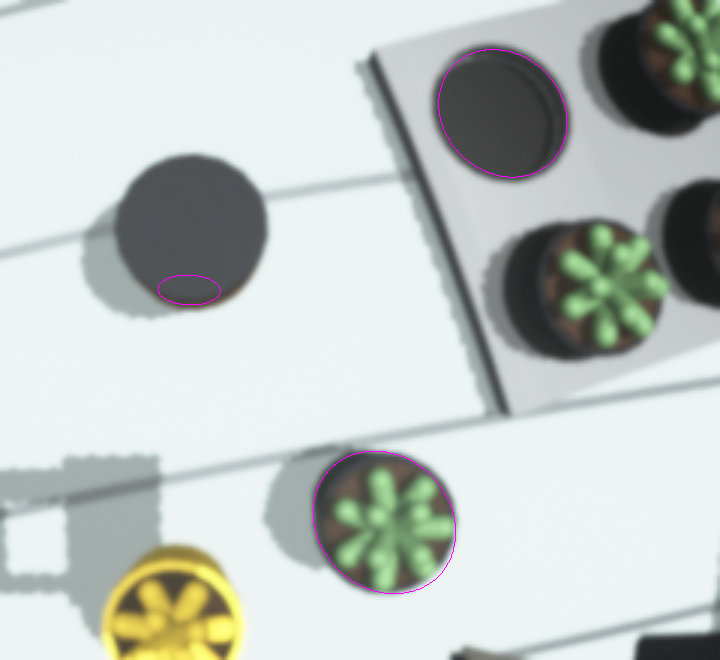

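```bash
python3 - <<'E'
from seg import *
d=load("wrist_k.npz");im=d["img"];gr=lambda g:g.mean(2)
T=load("top0.npz");S=load("scene0.npz")
b=blob(im,(244,77),30,lambda g:(gr(g)<120)&(g.max(2)-g.min(2)<20));print("jar",b["ell"],b["axes"],b["ang"])
e=(243.2,75.9)
for q in (b["ell"],e): print([wplane(d,*q,z).round(4) for z in (.068,.070)], lines([wray(d,*q),ray(T,166.6,222.4)]),lines([wray(d,*q),ray(T,166.6,222.4),ray(S,290.9,133.8)]))
print("plant",wplane(d,308.8,174.2,.055).round(4))
E
python3 go.py 0.361 0.277 0.12 1.366
```

```text
jar (243.1772174835205, 76.70163917541504) (49.90580749511719, 50.63606262207031) 22.45355796813965
[array([0.3621, 0.2813, 0.068 ]), array([0.3621, 0.281 , 0.07  ])] (array([0.36212131, 0.28253484, 0.05903454]), [0.0, 0.0]) (array([0.36217643, 0.28117892, 0.06812779]), [0.0001, 0.0008, 0.0008])
[array([0.3623, 0.2822, 0.068 ]), array([0.3623, 0.2819, 0.07  ])] (array([0.36250977, 0.28480735, 0.04919345]), [0.0001, 0.0001]) (array([0.36218354, 0.28166955, 0.06765864]), [0.0006, 0.0012, 0.0006])
plant [0.4182 0.152  0.055 ]
t 19.35 pos [0.3476 0.1699 0.2529] rot [ 3.14  -0.     1.371] open 0.0917 q6 0.46
shift [ 0.1076 -0.0083  0.1329] turn [ 0.0013 -0.0001  0.0047] rows>= 4.1066790404549405
```

Emit:
jog_arm(
  series=[
    [1,[0.03,-0.002,0.03],[0,0,0.005]],
    [1,[0.06,-0.004,0.06],[0,0,0.005]],
    [1,[0.085,-0.006,0.09],[0,0,0.005]],
    [1,[0.105,-0.007,0.115],[0,0,0.005]],
    [1,[0.112,-0.008,0.13],[0,0,0.005]],
    [1,[0.112,-0.008,0.135],[0,0,0.005]],
    [1,[0.112,-0.008,0.135],[0,0,0.005]],
    [1,[0.112,-0.008,0.135],[0,0,0.005]],
  ],
)

```text
time: 20.02
tool_pos: [0.3623, 0.2806, 0.118]
tool_rot: [3.141, 0.0, 1.364]
contact_force: [0.2, -1.2, 0.2]
opening: 0.0916
```

```bash
python3 go.py 0.3622 0.281 0.021 1.366; python3 snap.py l wrist
```

```text
t 20.02 pos [0.3623 0.2806 0.118 ] rot [3.141 0.    1.364] open 0.0916 q6 0.7
shift [ 0.0004 -0.0002  0.097 ] turn [ 0.0002  0.0003 -0.0022] rows>= 2.3251231412725932
wrist 20.0167 [0.3623 0.2806 0.118 ] [3.1414e+00 3.0000e-04 1.3638e+00] 0.0916
```

View pics/wrist_l.png

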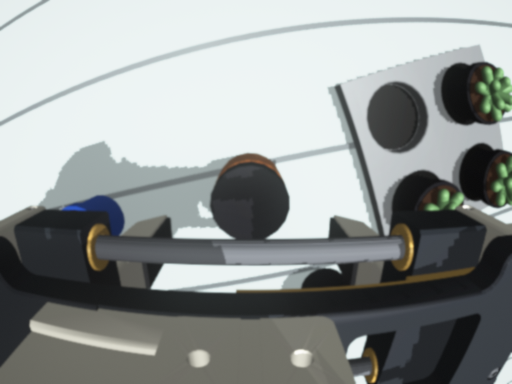

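The jar is centred ahead of the TCP, with its lid at (250,201). The pocket is visible again at (396,116). I'll descend and grip.

Emit:
jog_arm(
  series=[
    [1,[0.0005,0,0.03],[0,0,0]],
    [1,[0.0005,0,0.06],[0,0,0]],
    [1,[0.0005,0,0.083],[0,0,0]],
    [1,[0.0005,0,0.0955],[0,0,0]],
    [1,[0.0005,0,0.0955],[0,0,0]],
    [-1,[0.0005,0,0.0955],[0,0,0]],
    [-1,[0.0005,0,0.0955],[0,0,0]],
    [-1,[0.0005,0,0.0955],[0,0,0]],
    [-1,[0.0005,0,0.0955],[0,0,0]],
    [-1,[0.0005,0,0.0955],[0,0,0]],
    [-1,[0.0005,0,0.0955],[0,0,0]],
    [-1,[0.0005,0,0.0955],[0,0,0]],
  ],
  squeeze=35,
)

```text
time: 21.07
tool_pos: [0.362, 0.282, 0.0229]
tool_rot: [3.14, -0.001, 1.365]
contact_force: [-0.1, -1.4, 6.6]
opening: 0.0595
```

```bash
python3 go.py 0.6555 0.0455 0.1 1.366
python3 - <<'E'
from seg import *
d=load("wrist_l.npz");k=load("wrist_k.npz");im=d["img"];gr=lambda g:g.mean(2)
b=blob(im,(396,116),36,lambda g:gr(g)<75)
print(b["ell"],b["axes"],wplane(d,*b["ell"],.02).round(4),lines([wray(d,*b["ell"]),wray(k,346.96,37.1)]))
# spill tray divider/bay in wrist_a
a=load("wrist_a.npz");print([wplane(a,*q,.018).round(4) for q in [(52,13),(148,16),(134,76),(43,63)]])
E
```

```text
t 21.07 pos [0.362  0.282  0.0229] rot [ 3.140e+00 -1.000e-03  1.365e+00] open 0.0595 q6 0.7
shift [-0.1715  0.3357 -0.0769] turn [ 0.0011 -0.0007 -0.0011] rows>= 9.226408289112245
(397.2982177734375, 116.93496704101562) (57.802703857421875, 68.28694152832031) [0.5105 0.322  0.02  ] (array([0.51300369, 0.32183132, 0.01605489]), [0.0004, 0.0004])
[array([0.71  , 0.0891, 0.018 ]), array([ 0.6747, -0.1027,  0.018 ]), array([ 0.5775, -0.0865,  0.018 ]), array([0.6175, 0.0983, 0.018 ])]
```

Emit:
jog_arm(
  series=[
    [-1,[0,0,0],[0,0,0]],
    [-1,[0,0,-0.008],[0,0,0]],
    [-1,[0,0,-0.028],[0,0,0]],
    [-1,[0,0,-0.055],[0,0,0]],
    [-1,[0,0,-0.08],[0,0,0]],
    [-1,[0,0,-0.097],[0,0,0]],
    [-1,[-0.004,0.008,-0.104],[0,0,0]],
    [-1,[-0.013,0.025,-0.105],[0,0,0]],
    [-1,[-0.025,0.05,-0.105],[0,0,0]],
    [-1,[-0.039,0.077,-0.105],[0,0,0]],
    [-1,[-0.054,0.106,-0.105],[0,0,0]],
    [-1,[-0.07,0.136,-0.105],[0,0,0]],
  ],
)

```text
time: 22.07
tool_pos: [0.481, 0.184, 0.1265]
tool_rot: [-3.14, 0.001, 1.365]
contact_force: [0.6, 0.9, -1.8]
opening: 0.0596
```

Emit:
jog_arm(
  series=[
    [-1,[-0.015,0.03,0],[0,0,0]],
    [-1,[-0.031,0.06,0],[0,0,0]],
    [-1,[-0.046,0.09,0],[0,0,0]],
    [-1,[-0.061,0.119,0],[0,0,0]],
    [-1,[-0.075,0.147,0],[0,0,0]],
    [-1,[-0.087,0.17,0],[0,0,0]],
    [-1,[-0.095,0.187,0],[0,0,0]],
    [-1,[-0.1,0.196,0],[0,0,0]],
    [-1,[-0.102,0.199,0],[0,0,0]],
    [-1,[-0.102,0.199,0],[0,0,0]],
    [-1,[-0.102,0.199,0],[0,0,0]],
  ],
)

```text
time: 22.98
tool_pos: [0.6534, 0.0455, 0.1267]
tool_rot: [-3.14, 0.0, 1.365]
contact_force: [-0.3, 0.7, -1.8]
opening: 0.0593
```

```bash
python3 go.py 0.6545 0.0455 0.028 1.366; python3 snap.py m wrist scene
python3 - <<'E'
import cv2,numpy as np
s=cv2.imread("pics/scene_m.png");w=cv2.imread("pics/wrist_m.png")
cv2.imwrite("pics/m.png",np.hstack([cv2.resize(s[170:334,250:390],None,fx=2.34,fy=2.34)[:384],cv2.resize(w,None,fx=.9,fy=1)]))
E
```

```text
t 22.98 pos [0.6534 0.0455 0.1267] rot [-3.14   0.     1.365] open 0.0593 q6 0.16
shift [0.0002 0.0013 0.0987] turn [-0.0017  0.     -0.0008] rows>= 2.367786095245474
wrist 22.9833 [0.6534 0.0455 0.1267] [-3.1399  0.      1.3652] 0.0593
scene 23.0333 [0.6534 0.0458 0.127 ] [-3.1404  0.      1.3657] 0.0595
```

View pics/m.png

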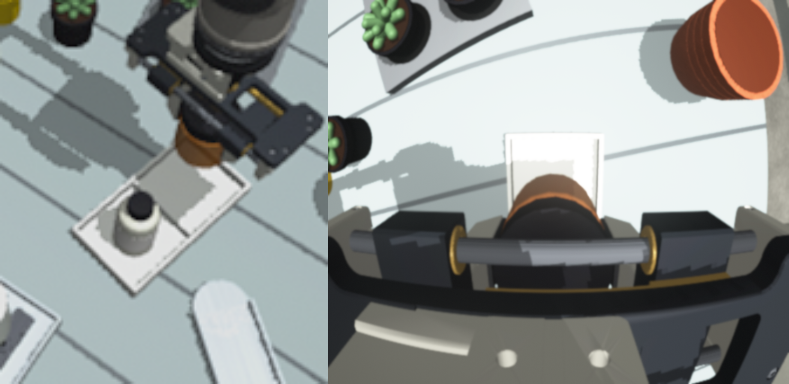

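The bottle stands in its bay, and the jar hangs upright over the other bay, in line with the tray. I'll lower it.

Emit:
jog_arm(
  series=[
    [-1,[0,0.001,0.01],[0,0,0]],
    [-1,[0,0.001,0.028],[0,0,0]],
    [-1,[0,0.001,0.048],[0,0,0]],
    [-1,[0,0.001,0.068],[0,0,0]],
    [-1,[0,0.001,0.084],[0,0,0]],
    [-1,[0,0.001,0.094],[0,0,0]],
    [-1,[0,0.001,0.098],[0,0,0]],
    [-1,[0,0.001,0.099],[0,0,0]],
    [-1,[0,0.001,0.099],[0,0,0]],
    [-1,[0,0.001,0.1],[0,0,0]],
    [-1,[0,0.001,0.1],[0,0,0]],
  ],
)

```text
time: 24.0
tool_pos: [0.6559, 0.0447, 0.0281]
tool_rot: [3.14, -0.0, 1.365]
contact_force: [-1.0, 0.4, -2.3]
opening: 0.0599
```

Emit:
jog_arm(
  series=[
    [-1,[0,0,0.001],[0,0,0]],
    [-1,[0,0,0.001],[0,0,0]],
    [-1,[0,0,0.001],[0,0,0]],
  ],
)

```text
time: 24.25
tool_pos: [0.6559, 0.0447, 0.0269]
tool_rot: [3.14, -0.0, 1.365]
contact_force: [0.1, -0.3, 1.2]
opening: 0.0596
```

Emit:
jog_arm(
  series=[
    [0.35,[0,0,0],[0,0,0]],
    [0.45,[0,0,0],[0,0,0]],
    [0.6,[0,0,0],[0,0,0]],
    [1,[0,0,0],[0,0,0]],
    [1,[0,0,0],[0,0,0]],
    [1,[0,0,0],[0,0,0]],
    [1,[0,0,-0.01],[0,0,0]],
    [1,[0,0,-0.035],[0,0,0]],
    [1,[0,0,-0.07],[0,0,0]],
    [1,[0,0,-0.105],[0,0,0]],
    [1,[0.006,-0.025,-0.13],[0,0,-0.1]],
    [1,[0.013,-0.06,-0.15],[0,0,-0.22]],
  ],
)

```text
time: 25.25
tool_pos: [0.6012, 0.0689, 0.1794]
tool_rot: [3.136, 0.0, 1.587]
contact_force: [-0.2, 0.9, 0.5]
opening: 0.0919
```

```bash
python3 go.py 0.4175 0.152 0.15 2.526
```

```text
t 25.25 pos [0.6012 0.0689 0.1794] rot [3.136 0.    1.587] open 0.0919 q6 -0.03
shift [ 0.0861 -0.1824  0.0283] turn [ 0.0052  0.0031 -0.9387] rows>= 7.509528336730216
```

Emit:
jog_arm(
  series=[
    [1,[0.012,-0.025,0],[0,0,-0.12]],
    [1,[0.024,-0.052,0],[0,0,-0.24]],
    [1,[0.037,-0.079,0],[0,0,-0.36]],
    [1,[0.05,-0.106,0.005],[0,0,-0.48]],
    [1,[0.062,-0.132,0.01],[0,0,-0.6]],
    [1,[0.073,-0.155,0.018],[0,0,-0.72]],
    [1,[0.081,-0.173,0.025],[0,0,-0.84]],
    [1,[0.085,-0.181,0.03],[0,0,-0.938]],
    [1,[0.085,-0.181,0.03],[0,0,-0.938]],
    [1,[0.085,-0.181,0.03],[0,0,-0.938]],
    [1,[0.085,-0.181,0.03],[0,0,-0.938]],
  ],
)

```text
time: 26.17
tool_pos: [0.4183, 0.1521, 0.147]
tool_rot: [3.14, 0.002, 2.52]
contact_force: [0.0, -0.3, 0.8]
opening: 0.0918
```

```bash
python3 go.py 0.4175 0.152 0.03 2.526; python3 snap.py n wrist scene
python3 - <<'E'
import cv2,numpy as np
s=cv2.imread("pics/scene_n.png");w=cv2.imread("pics/wrist_n.png")
cv2.imwrite("pics/n.png",np.hstack([cv2.resize(s[170:334,250:390],None,fx=2.34,fy=2.34)[:384],cv2.resize(w,None,fx=.9,fy=1)]))
from h import *
d=load("wrist_n.npz");print([np.round(wproj(d,[.4175,.152,z]),1) for z in (.055,.08)])
E
```

```text
t 26.17 pos [0.4183 0.1521 0.147 ] rot [3.14e+00 2.00e-03 2.52e+00] open 0.0918 q6 -0.77
shift [ 0.0008 -0.0007  0.117 ] turn [ 0.0013  0.0016 -0.0063] rows>= 2.806171260769421
wrist 26.1667 [0.4183 0.1521 0.147 ] [3.1403e+00 1.6000e-03 2.5197e+00] 0.0918
scene 26.2167 [0.4184 0.152  0.1469] [3.1404e+00 1.4000e-03 2.5199e+00] 0.092
[array([248.9, 192.1]), array([248.8, 200.2])]
```

View pics/n.png

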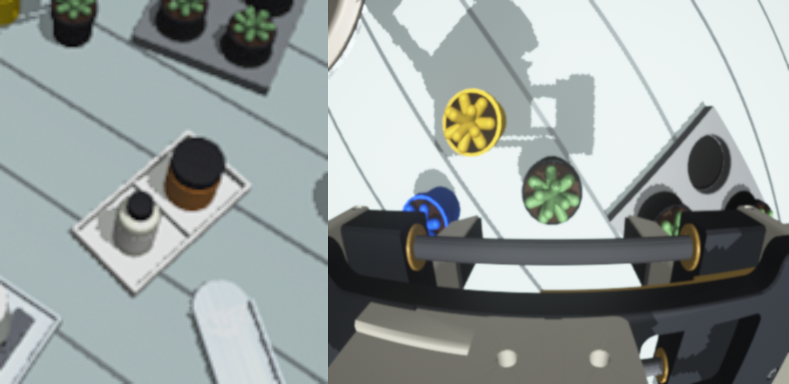

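The bottle and jar stand upright, one to a bay. The loose plant's rim is at wrist (249,190), against a prediction of (249,192). I'll descend and grip the rim.

Emit:
jog_arm(
  series=[
    [1,[0.001,-0.0005,0.035],[0,0,0]],
    [1,[0.001,-0.0005,0.07],[0,0,0]],
    [1,[0.001,-0.0005,0.1],[0,0,0]],
    [1,[0.001,-0.0005,0.117],[0,0,0]],
    [1,[0.001,-0.0005,0.117],[0,0,0]],
    [-1,[0.001,-0.0005,0.117],[0,0,0]],
    [-1,[0.001,-0.0005,0.117],[0,0,0]],
    [-1,[0.001,-0.0005,0.117],[0,0,0]],
    [-1,[0.001,-0.0005,0.117],[0,0,0]],
    [-1,[0.001,-0.0005,0.117],[0,0,0]],
    [-1,[0.001,-0.0005,0.117],[0,0,0]],
    [-1,[0.001,-0.0005,0.117],[0,0,0]],
  ],
  squeeze=25,
)

```text
time: 27.27
tool_pos: [0.4165, 0.1525, 0.03]
tool_rot: [3.14, 0.001, 2.523]
contact_force: [-1.6, 0.7, 6.8]
opening: 0.0594
```

```bash
python3 go.py 0.5125 0.3208 0.135 2.526
```

```text
t 27.27 pos [0.4165 0.1525 0.03  ] rot [3.140e+00 1.000e-03 2.523e+00] open 0.0594 q6 -0.77
shift [ 0.0193  0.1929 -0.1048] turn [ 0.0012  0.0013 -0.0032] rows>= 5.284658914995532
```

Emit:
jog_arm(
  series=[
    [-1,[0,0,0],[0,0,0]],
    [-1,[0,0,-0.008],[0,0,0]],
    [-1,[0,0,-0.028],[0,0,0]],
    [-1,[0,0,-0.055],[0,0,0]],
    [-1,[0,0,-0.08],[0,0,0]],
    [-1,[0,0,-0.097],[0,0,0]],
    [-1,[0.001,0.008,-0.104],[0,0,0]],
    [-1,[0.0025,0.026,-0.105],[0,0,0]],
    [-1,[0.005,0.052,-0.105],[0,0,0]],
    [-1,[0.008,0.082,-0.105],[0,0,0]],
    [-1,[0.011,0.112,-0.105],[0,0,0]],
    [-1,[0.0145,0.142,-0.105],[0,0,0]],
  ],
)

```text
time: 28.27
tool_pos: [0.4867, 0.278, 0.1336]
tool_rot: [-3.141, -0.001, 2.523]
contact_force: [0.7, -0.2, -0.5]
opening: 0.0592
```

Emit:
jog_arm(
  series=[
    [-1,[0.0025,0.025,0],[0,0,0]],
    [-1,[0.004,0.042,0],[0,0,0]],
    [-1,[0.005,0.05,0],[0,0,0]],
    [-1,[0.005,0.051,0],[0,0,0]],
    [-1,[0.005,0.051,0],[0,0,0]],
    [-1,[0.005,0.051,0],[0,0,0]],
  ],
)

```text
time: 28.77
tool_pos: [0.5113, 0.3201, 0.1338]
tool_rot: [-3.14, -0.001, 2.522]
contact_force: [-0.7, 0.3, -1.2]
opening: 0.0589
```

```bash
python3 go.py 0.512 0.321 0.035 2.526; python3 snap.py o wrist scene
python3 - <<'E'
import cv2,numpy as np
s=cv2.imread("pics/scene_o.png");w=cv2.imread("pics/wrist_o.png")
cv2.imwrite("pics/o.png",np.hstack([cv2.resize(s[90:220,270:400],None,fx=2.95,fy=2.95)[:384],cv2.resize(w,None,fx=.8,fy=1)[:384]]))
E
```

```text
t 28.77 pos [0.5113 0.3201 0.1338] rot [-3.140e+00 -1.000e-03  2.522e+00] open 0.0589 q6 -0.52
shift [-0.0001  0.0013  0.0988] turn [-0.0015 -0.0005 -0.0035] rows>= 2.3693371046448903
wrist 28.7667 [0.5113 0.3201 0.1338] [-3.1401e+00 -5.0000e-04  2.5225e+00] 0.0589
scene 28.8167 [0.5115 0.32   0.1341] [-3.1406e+00 -3.0000e-04  2.5221e+00] 0.059
```

View pics/o.png

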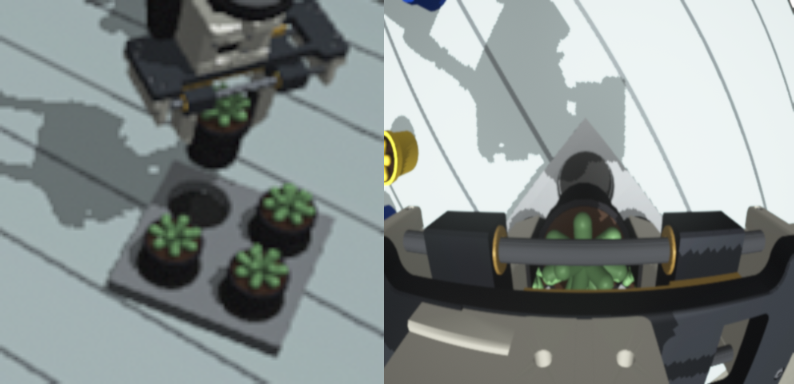

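The scene crop shows the plant upright above the free pocket. The wrist view looks over it at the pocket's far rim, at composite (585,160). I'll check how the pot is seated in the grip and where the pocket is relative to it.

Run:
```python
from h import *
d=load("wrist_o.npz");p=d["pos"];M=Rt.from_euler('xyz',d["rot"]).as_matrix();im=d["img"]
for dx in (-.003,0,.003): print(dx,[np.round(wproj(d,p+M@[dx+r,0,z]),1).tolist() for r,z in ((.03,-.025),(.03,-.0135),(.026,.03))])
print([(v,int(im[v,250].mean())) for v in range(140,235,2)])
ux=M[:,0]; 
for c in ([.512,.321,.02],[.514,.3225,.02]): print(np.round(wproj(d,np.array(c)+.0335*ux),1), np.round(wproj(d,np.array(c)+.0335*M[:,1]),1),np.round(wproj(d,np.array(c)-.0335*M[:,1]),1))
cv2.imwrite("pics/o2.png",cv2.resize(im[120:240,170:330],None,fx=4.5,fy=4.5)[:,:,::-1])
```

```text
-0.003 [[249.8, 200.9], [249.8, 194.5], [249.7, 183.0]]
0 [[249.8, 194.7], [249.8, 188.7], [249.7, 178.4]]
0.003 [[249.8, 188.4], [249.8, 182.8], [249.7, 173.9]]
[(140, 141), (142, 141), (144, 140), (146, 138), (148, 138), (150, 121), (152, 66), (154, 50), (156, 50), (158, 49), (160, 48), (162, 47), (164, 47), (166, 46), (168, 46), (170, 50), (172, 51), (174, 63), (176, 67), (178, 66), (180, 65), (182, 50), (184, 28), (186, 27), (188, 26), (190, 26), (192, 26), (194, 25), (196, 25), (198, 27), (200, 35), (202, 37), (204, 35), (206, 38), (208, 41), (210, 41), (212, 52), (214, 71), (216, 84), (218, 93), (220, 101), (222, 109), (224, 118), (226, 117), (228, 107), (230, 101), (232, 99), (234, 99)]
[251.1 151.6] [286.5 187.1] [215.5 187.1]
[253.7 152.4] [289.  187.9] [218.  187.8]
```

View pics/o2.png

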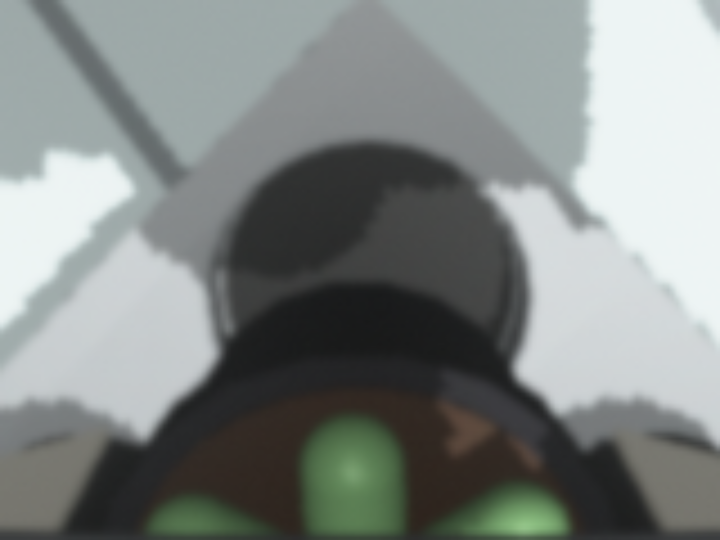

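The pocket's rim is at row 151 with its sides at columns 216.6 and 286.4, which matches (0.512, 0.321) to about 0.5 mm. The pot sits about 2 mm back in the grip, so I'll shift 2 mm along tool x and lower.

Emit:
jog_arm(
  series=[
    [-1,[0.001,0.001,0.01],[0,0,0]],
    [-1,[0.002,0.0015,0.028],[0,0,0]],
    [-1,[0.002,0.0015,0.048],[0,0,0]],
    [-1,[0.002,0.0015,0.066],[0,0,0]],
    [-1,[0.002,0.0015,0.08],[0,0,0]],
    [-1,[0.002,0.0015,0.09],[0,0,0]],
    [-1,[0.002,0.0015,0.096],[0,0,0]],
    [-1,[0.002,0.0015,0.099],[0,0,0]],
    [-1,[0.002,0.0015,0.1],[0,0,0]],
    [-1,[0.002,0.0015,0.1],[0,0,0]],
  ],
)

```text
time: 29.7
tool_pos: [0.5116, 0.3234, 0.0346]
tool_rot: [3.141, 0.0, 2.523]
contact_force: [0.4, -0.3, -1.4]
opening: 0.0593
```

Emit:
jog_arm(
  series=[
    [-1,[0,0,0.001],[0,0,0]],
    [-1,[0,0,0.001],[0,0,0]],
    [-1,[0,0,0.001],[0,0,0]],
  ],
)

```text
time: 29.95
tool_pos: [0.5115, 0.3234, 0.0337]
tool_rot: [3.141, 0.001, 2.523]
contact_force: [0.3, -0.0, -0.8]
opening: 0.0592
```

Emit:
jog_arm(
  series=[
    [-1,[0,0,0.001],[0,0,0]],
    [-1,[0,0,0.001],[0,0,0]],
    [0.35,[0,0,0.001],[0,0,0]],
    [0.45,[0,0,0.001],[0,0,0]],
    [0.6,[0,0,0.001],[0,0,0]],
    [0.8,[0,0,0.001],[0,0,0]],
    [0.8,[0,0,0.001],[0,0,0]],
    [0.8,[0,0,0.001],[0,0,0]],
    [0.8,[0,0,-0.01],[0,0,0]],
    [0.8,[0,0,-0.035],[0,0,0]],
    [0.8,[0,0,-0.07],[0,0,0]],
    [0.8,[0,0,-0.105],[0,0,0]],
  ],
)

```text
time: 30.95
tool_pos: [0.5107, 0.323, 0.1394]
tool_rot: [-3.14, -0.001, 2.523]
contact_force: [1.1, 0.9, 0.9]
opening: 0.0825
```

Emit:
jog_arm(
  series=[
    [0.8,[0.01,0.0,-0.03],[0,0,0]],
    [0.8,[0.03,0.0,-0.06],[0,0,0]],
    [0.8,[0.05,0.0,-0.09],[0,0,0]],
    [0.8,[0.07,0.0,-0.12],[0,0,0]],
    [0.8,[0.09,0,-0.13],[0,0,0]],
    [0.8,[0.1,0.0,-0.13],[0,0,0]],
    [0.8,[0.1,0.0,-0.13],[0,0,0]],
  ],
)

```text
time: 31.53
tool_pos: [0.4283, 0.3824, 0.269]
tool_rot: [3.14, 0.0, 2.525]
contact_force: [-0.1, 0.0, 0.3]
opening: 0.0829
```

```bash
python3 snap.py p scene top wrist
python3 - <<'E'
import cv2,numpy as np
s=cv2.imread("pics/scene_p.png");t=cv2.imread("pics/top_p.png")
cv2.imwrite("pics/p1.png",cv2.resize(s[90:384,150:400],None,fx=2,fy=2))
cv2.imwrite("pics/p2.png",cv2.resize(t[100:230,125:405],None,fx=2.8,fy=2.8))
E
```

```text
scene 31.5333 [0.4283 0.3824 0.269 ] [3.1402e+00 2.0000e-04 2.5252e+00] 0.0829
top 31.5833 [0.429  0.3813 0.2677] [-3.1407e+00  1.0000e-04  2.5245e+00] 0.0825
wrist 31.6333 [0.4295 0.3807 0.267 ] [-3.1393e+00 -2.0000e-04  2.5234e+00] 0.0824
```

View pics/p1.png

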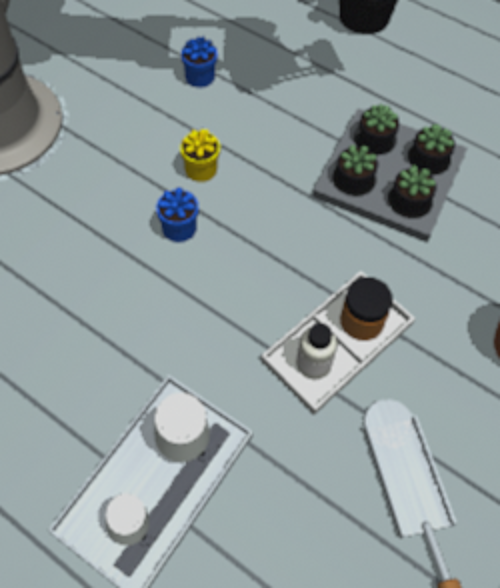

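View pics/p2.png

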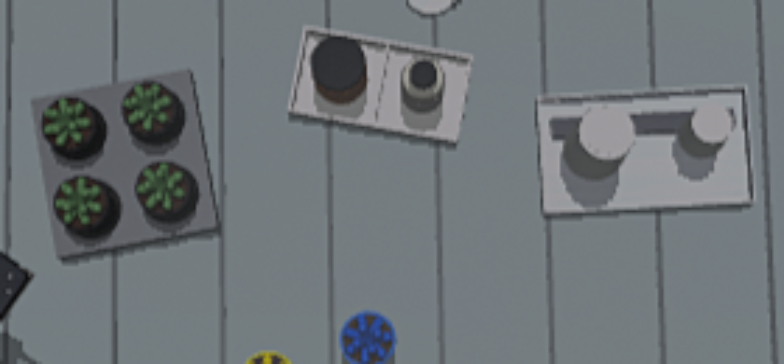

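Both views show everything in place: the cups on the pegs, the bottle and jar one to a bay, and four plants in the carrying tray with the pocket filled. I'll check the heights.

Run:
```python
from seg import *
T=load("top_p.npz");S=load("scene_p.npz");t=T["img"];s=S["img"];gr=lambda g:g.mean(2)
def loc(im,d,P,h,th,):
    u,v=map(lambda q:int(round(q)),proj(d,P));return blob(im,(u,v),h,lambda g:gr(g)>th)
for nm,P,h,hs in [("large",(.5675,-.2295,.103),11,13),("small",(.58,-.3447,.079),8,10)]:
    u,v=proj(T,P);print(nm,"exp",np.round(proj(T,P),1),np.round(proj(S,P),1))
    WT=cloud(T);WS=cloud(S)
    for W,d in((WT,T),(WS,S)):
        u,v=[int(round(q)) for q in proj(d,P)];Q=W[v-3:v+4,u-3:u+4].reshape(-1,3)
        A=np.c_[Q[:,:2]-Q[:,:2].mean(0),np.ones(len(Q))];c=np.linalg.lstsq(A,Q[:,2],rcond=None)[0]
        print("  depth centre",Q.mean(0).round(4),"slope x,y",c[:2].round(3))
for P,n in [((.512,.321,.06),"placed"),((.527,.234,.06),"-y nb"),((.6,.336,.06),"+x nb")]:
    for d in (T,S):
        W=cloud(d);u,v=[int(round(q)) for q in proj(d,P)];Q=W[v-9:v+10,u-9:u+10].reshape(-1,3)
        m=Q[:,2]>.03;print(n,"top z 95%",np.nanpercentile(Q[m,2],95).round(4),"centroid",np.nanmedian(Q[m],0).round(3))
a=s[282:378,170:262]; cv2.imwrite("pics/p3.png",cv2.resize(a,None,fx=6,fy=6,interpolation=cv2.INTER_CUBIC)[:,:,::-1])
```

```text
large exp [341.  146.9] [239.8 297.2]
  depth centre [ 0.5672 -0.2295  0.1037] slope x,y [-0.119  0.069]
  depth centre [ 0.5673 -0.2286  0.1017] slope x,y [-0.109  0.068]
small exp [379.2 143.6] [211.8 345.9]
  depth centre [ 0.5788 -0.344   0.0793] slope x,y [-0.19  0.01]
  depth centre [ 0.5801 -0.3444  0.0777] slope x,y [-0.032 -0.004]
placed top z 95% 0.082 centroid [0.51  0.317 0.067]
placed top z 95% 0.0782 centroid [0.516 0.311 0.064]
-y nb top z 95% 0.0827 centroid [0.523 0.231 0.067]
-y nb top z 95% 0.0793 centroid [0.53  0.225 0.063]
+x nb top z 95% 0.0814 centroid [0.595 0.333 0.066]
+x nb top z 95% 0.0791 centroid [0.603 0.324 0.064]
```

View pics/p3.png

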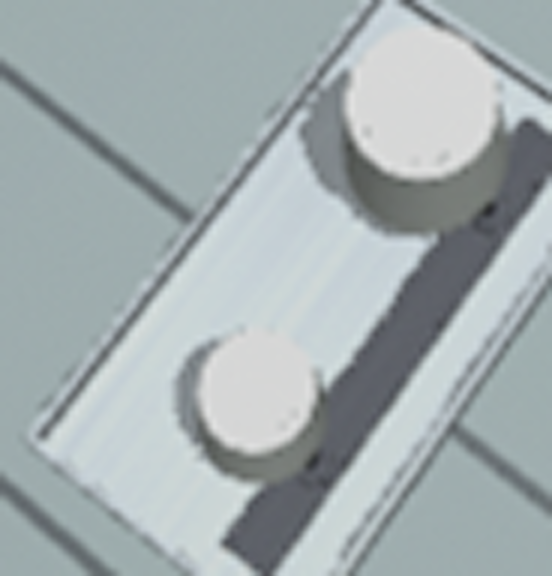

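The closed ends stand at 103 mm and 79 mm, as expected for cups resting on the tips, with a lean of roughly 2–11°. The placed plant stands as high as its fixed neighbours. The crop shows both cups clear of the tray, bar and each other, so I'm handing in.

Run:
```python
from cell import status, job
s=status.observe();print(s["time"],abs(s["qvel"]).max(),s["contact_force"])
print(job.hand_in())
```

```text
31.6833 0.011918573107439247 [ 0.13746879  0.18475883 -0.85391943]
the job is handed in; nothing more can be done
None
```

The job is done and handed in at 31.7 s of the 122 s allowed. I hung the large cup on the long peg, then the small cup on the short peg. After that I stood the bottle and the jar in the spill tray, one to a bay, and put the succulent in the free pocket of the carrying tray.

**What the last checks showed:**
- **Cups:** they hang mouth-down on their pegs, with the closed ends at about 103 mm and 79 mm, as expected if they rest on the tips. Both are clear of the tray and of each other.
- **Bottle, jar and plant:** the bottle and jar stand upright. The plant's top is within about 1 mm of its fixed neighbours.
- **Robot:** the arm was clear of everything and nearly still.

**Where checks disagreed or fell short:**
- **Lean of the cups:** both hang slightly tilted rather than level. The large cup leans about 6–8°. For the small cup the two cameras disagreed, about 2° and 11°.
- **Heights:** the cameras differed by 2–4 mm in height.
- **Bottle cap:** it measured about 8 mm low (82 mm against 90 mm) because the dark mask included the side of the cap. I used the text's height there, and the grip and placing went cleanly.

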